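# Press the push nut down the axle to keep an idler roller, measuring room

## Task

Fit the yellow push nut to the axle that is clamped in the magnetic V-block: set the nut on the axle's end, put the blue-handled setting tool over it and press the nut straight down the plain shaft, until it sits square on the roller's hub, the wave spring under the roller is fully closed and the nut holds it so. Stop as soon as it comes up hard and do not lean on it any further, then take the tool off and stand it upright on the granite again, clear of the V-block; leave everything else alone.

Things in the scene. Friction and masses are not known exactly. Their poses are not given: they have to be found in the camera images.
- vblock: Magnetic V-block of steel with brass laminations, 70 x 60 x 73 mm (its x, y, height), fixed to the plate; brass switch knob on its +y side, reaching 51 mm from the centre. Origin: centre of its underside; z up. An upright V in its -x face clamps the axle, a shaft that stands upright out of it, with a dark set collar, a wave spring and a white roller 50 mm wide on it.
- axis (a point): Point on the axle's upright axis, level with the block's top (73 mm above the plate). Over it, nominally: plain shaft 12 mm in diameter up to 62.5 mm, rounded there into a pilot 8 mm in diameter, round tip at 72.5 mm; the roller's steel hub face (33 mm wide) at 46 mm. All this shifts by +-9 mm with the axle, and the hub by +-3.5 mm more with its collar; neither is measured: feel for them.
- roller (a joint): How far the roller is pushed down its axle against the wave spring, m: 0 free, 0.003 spring closed. Spring force 1.5 N at 0, 3.5 N closed; beyond that it is hard, about 40 N for each further mm. More than 25 N from the nut on the roller cracks it, so come up to the stop slowly (below 10 mm/s).
- nut: Yellow push nut, 34 mm across, 8 mm high, 70 g: a ring, 19 mm wide inside, with six spring teeth that lean up and in to a 10 mm circle 7 mm up. Origin: centre of its underside; z up. It lies right side up on the mat. Let go on the axle's end it rests by its teeth on the rounded shoulder, underside 9 to 17 mm above the hub. Pressed on, it drags at 5 to 10 N; the teeth resist being pulled back.
- mat: Blue rubber mat 130 x 250 x 3 mm (its x, y, height), fixed on the plate, origin at the centre of its underside. The yellow nut, the black nut and the washer lie on it in a row along its y, 75 mm apart, in any order.
- tool: Setting tool standing upright on the plate, 90 mm high, 0.2 to 0.4 kg: steel tube 31 mm in diameter, bore 23 mm wide and 34 mm deep, open below; collar 40 mm wide from 42 to 48 mm; blue ringed grip 25 mm in diameter from 48 mm to the flat top. Origin: centre of its underside; z up. Over the shaft it bears on the nut's ring outside the teeth if within 3 mm of the axis.
- big_nut: Bystander: black push nut for a thicker shaft, 40 mm across, 8 mm high, on the mat. Origin: centre of its underside.
- washer: Bystander: plain bright steel washer, 34 mm across, 6 mm high, on the mat. Origin: centre of its underside.
- joystick: Bystander: black joystick box of the measuring machine, 150 x 105 x 118 mm, with a red stop button. Origin: centre of its underside.
- parallel: Bystander: steel parallel bar with a slot, 240 x 35 x 12 mm. Origin: centre of its underside.
- master_pin: Bystander: stepped steel master pin, 32 mm in diameter, 60 mm high. Origin: centre of its underside.
- ref_sphere: Bystander: white reference sphere (30 mm) on a post with a 56 mm foot, 83 mm high. Origin: centre of its underside.
- stylus_case: Bystander: grey and black stylus case, 120 x 170 x 43 mm. Origin: centre of its underside.
- driver: Bystander: screwdriver lying on the plate. Origin: under its middle.

How it is judged:
By the outcome, as a careful person would: the job done as asked, in the order asked, and still so for the second after the job is handed in, with the robot touching nothing.
It also fails if it takes over 58 s, if anything falls off the work surface, if the arm or the gripper's body presses on something with over 40 N, if the wrist force passes 120 N, or if a joint passes its speed limit or range.

## Robot

A 6-joint arm with a two-finger parallel gripper is mounted at the origin on the work surface. World frame = base frame: x ahead of the robot, y to its left, z up, the work surface at z = 0. Lengths are in m, angles in rad, forces in N, time in s.
With the tool pointing down it reaches from about 0.25 to 0.8 m from the base axis. Payload 3.9 kg.
Tool frame: the origin (TCP) lies at the very end of the fingers, on their centre line; the grasp point (between the pads) lies 19 mm behind it; z points along the fingers, y is the line along which they close (so a half turn about z gives the same grasp; the last joint's range is limited). The gripper opens to 85 mm and grips with 20 to 120 N. Pads are 22 mm wide; open, the fingers measure 114 mm over their backs; the gripper's body (76 mm by 85 mm) begins 54 mm behind the grasp point. The pads swing forward as they close: fully open they stand 13 mm farther back than shut.
Start: joints at [-1.278, 0.26, -0.138, 1.173, 0, 1.571], TCP at [0.152, -0.503, 0.231] pointing down, gripper open.
Joint ranges: [-2.78, 2.78], [-0.83, 1.72], [-1.28, 1.37], [-1.9, 2.12], [-1.57, 1.48], [-3.14, 3.14]. Speed limits (rad/s): [2.57, 2.57, 3.14, 3.14, 3.14, 3.14].

## Interface

Orientations are given as [roll, pitch, yaw] about the fixed x, y, z axes, in that order (R = Rz(yaw) Ry(pitch) Rx(roll)).
In Python, from plant import status, vision, workorder gives the robot as it stands. The module is installed in compiled form; this text tells all that it offers.
- The arm moves only by the tool apply_moves, never from a script. Its argument "series" is a list of rows, each an object of numbers: "tx", "ty", "tz": the shift along the world's x, y, z in mm; "ax", "ay", "az": the turn, a rotation vector about the world's x, y, z in degrees; "jaw": the opening, from 0 (shut) to 1 (fully open). A call has 1 to 20 rows; each row is the pose to reach, as a shift and turn from the pose commanded when the call began; what a row does not reach only later rows make up. A row lasts 1/8 s, in which the tool goes at most 62.5 mm and 10.7 degrees, less where a joint would pass 70% of its speed; a pose out of reach is approached as far as the arm can. A call with a gripper value outside its range is refused whole. The fingers move at their own pace and stop on an object; "force" is the grip in N (left out, the last holds). Time passes only in rows, so rows that repeat a pose let the fingers close. It gives the time, the measured TCP pose, the force, the opening and the grip force at its end, in the units of the state.
- status.read_state(): the state, without advancing time (a new reading comes with each control period).
- vision.snapshot(name): name is "side" or "top" or "wrist"; returns a dict with "color" (384x512x3 uint8, red, green, blue), "fx", "fy", "cx", "cy" (pixels), "k1" (the pictures are not rectified: a ray, as slopes to the right and down, at radius r is drawn at 1 + k1 r^2 times it, then the intrinsics apply), "extrinsics" (4x4, takes a point from camera to world coordinates); the wrist camera has in their place "T_tool_cam" (4x4, takes a point from camera to tool coordinates, whose origin is the TCP and whose axes are the flange's). Camera axes: x right, y down, z forward; pixel columns grow to the right and rows downward; lengths in m; the calibration is good to about 2 mm. A picture is of the moment at which its call begins: read the wrist's pose just before it. There is no depth.
- workorder.finish_job(): hands the job in; it is judged then, once.
The state is a dict: "time": time; "q": joint angles; "dq": joint speeds; "tau": joint torques, N m; "ee_pos": TCP position; "tcp_rot": TCP orientation; "wrist_force": force on the tool from outside, world axes, zero at the start; "moment": the same for the moment, N m; "finger_gap": finger opening in m; "grip_force": force on a finger pad.
Only numpy, scipy, OpenCV 4.12 (cv2) and the standard library are available. Lean on these libraries where they do the work, as an engineer would, in place of code of your own. Each camera call takes 0.05 s, during which the arm holds its last target. There are 200 camera calls.

## Working session

There is one attempt and no reset: what is moved stays moved. The work goes in short steps, Python scripts to look and compute and a tool call to move; the robot and the scene stay as the last step left them, time stands still between calls to the robot, and variables do not carry over. Pictures are saved under pics/ and viewed, at most 10 in all, crops included, and the job is handed in when it is done.

Besides the shell and the picture viewer there is one more tool, called after "Request:" as name(argument=value, ...), one argument or row to a line, values as JSON. apply_moves: Moves the arm, as the interface text tells. Its arguments: {"type":"object","properties":{"series":{"type":"array"},"force":{"type":"number"}},"required":["series"]}

```bash
mkdir -p pics
cat > h.py <<'E'
import numpy as np, cv2
from plant import status, vision, workorder
from scipy.spatial.transform import Rotation as R
def snap(n):
    s=status.read_state(); d=vision.snapshot(n)
    if n=="wrist":
        T=np.eye(4); T[:3,:3]=R.from_euler('xyz',s["tcp_rot"]).as_matrix() if np.size(s["tcp_rot"])==3 else np.array(s["tcp_rot"]).reshape(3,3)
        T[:3,3]=s["ee_pos"]; d["extrinsics"]=T@np.array(d["T_tool_cam"])
    d["extrinsics"]=np.array(d["extrinsics"]); return d
def ray(d,u,v):
    K=np.array([[d["fx"],0,d["cx"]],[0,d["fy"],d["cy"]],[0,0,1.]])
    p=cv2.undistortPoints(np.array([[[u,v]]],float),K,np.array([d["k1"],0,0,0.]))[0,0]
    E=d["extrinsics"]; r=E[:3,:3]@np.array([p[0],p[1],1]); return E[:3,3],r/np.linalg.norm(r)
def onz(d,u,v,z):
    o,r=ray(d,u,v); return o+r*(z-o[2])/r[2]
def proj(d,P):
    E=np.linalg.inv(d["extrinsics"]); K=np.array([[d["fx"],0,d["cx"]],[0,d["fy"],d["cy"]],[0,0,1.]])
    rv=cv2.Rodrigues(E[:3,:3])[0]
    return cv2.projectPoints(np.array([P],float),rv,E[:3,3],K,np.array([d["k1"],0,0,0.]))[0][0,0]
def tri(*obs): # (d,u,v)...
    A=np.zeros((3,3));b=np.zeros(3)
    for d,u,v in obs:
        o,r=ray(d,u,v);M=np.eye(3)-np.outer(r,r);A+=M;b+=M@o
    return np.linalg.solve(A,b)
def save(d,name): cv2.imwrite("pics/"+name,cv2.cvtColor(d["color"],cv2.COLOR_RGB2BGR))
E
python3 - <<'E'
from h import *
np.set_printoptions(precision=4,suppress=True)
print(status.read_state())
ims=[]
for n in("top","side","wrist"):
    d=snap(n); print(n,d["fx"],d["cx"],d["cy"],d["k1"]); print(d["extrinsics"]); save(d,n+"0.png")
E
```

```text
{'time': 0.0, 'q': array([-1.278 ,  0.2607, -0.1394,  1.1727, -0.    ,  1.5708]), 'dq': array([-0.0008, -0.0002, -0.0009, -0.0003,  0.0008, -0.0015]), 'tau': array([ -0.0004, -40.5683,  25.392 ,   0.0189,  -0.0001,  -0.    ]), 'ee_pos': array([ 0.1513, -0.502 ,  0.2305]), 'tcp_rot': array([-3.1397,  0.    ,  0.2928]), 'wrist_force': array([0.0334, 0.9667, 0.3883]), 'moment': array([-0.0336, -0.0132,  0.0544]), 'grip_force': 0.0, 'finger_gap': 0.08562797991024007}
top 420.34472824796313 255.45011968667563 188.2826728196903 -0.1449388268005885
[[-0.027  -0.9833  0.1802  0.3132]
 [-0.9993  0.0309  0.0189  0.005 ]
 [-0.0241 -0.1796 -0.9834  1.6134]
 [ 0.      0.      0.      1.    ]]
side 402.27895542776946 257.8303250216995 194.8077690321813 -0.07258109484274408
[[ 0.9993 -0.0245  0.0295  0.5623]
 [-0.0381 -0.548   0.8356 -1.0265]
 [-0.0043 -0.8361 -0.5485  0.7973]
 [ 0.      0.      0.      1.    ]]
wrist 315.2059168844409 253.85575105145108 192.17940311068924 -0.08745082893730884
[[ 0.2892 -0.9228 -0.2546  0.217 ]
 [-0.9573 -0.2792 -0.0755 -0.4823]
 [-0.0014  0.2655 -0.9641  0.3738]
 [ 0.      0.      0.      1.    ]]
```

View pics/top0.png

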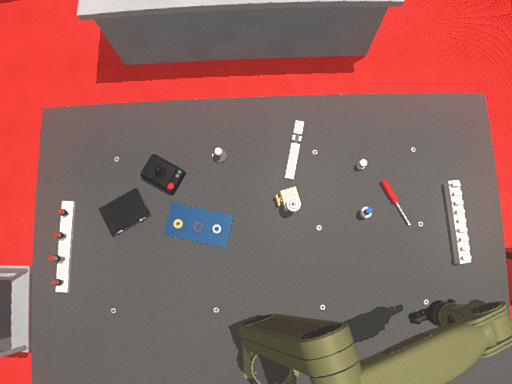

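View pics/side0.png

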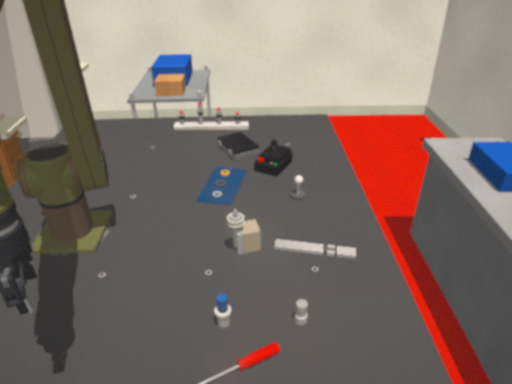

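The top picture shows the yellow nut at (178,223), the V-block and roller at about (290,200), the tool at (367,212), the driver at (395,200) and the joystick at (163,173). In the side picture the tool is at (222,310), the axle at (236,220) and the nut at (225,173).

```bash
cat > m.py <<'E'
from h import *
np.set_printoptions(precision=4,suppress=True)
def blob(d,box,f):
    x0,y0,x1,y1=box; c=d["color"][y0:y1,x0:x1]; h=cv2.cvtColor(c,cv2.COLOR_RGB2HSV)
    m=f(h,c).astype(np.uint8); n,l,st,ce=cv2.connectedComponentsWithStats(m)
    if n<2: return None
    i=1+np.argmax(st[1:,4]); return ce[i]+[x0,y0],st[i]+[x0,y0,0,0,0]
yel=lambda h,c:(abs(h[...,0].astype(int)-26)<8)&(h[...,1]>140)&(h[...,2]>110)
blu=lambda h,c:(abs(h[...,0].astype(int)-110)<12)&(h[...,1]>140)&(h[...,2]>60)
wht=lambda h,c:(h[...,1]<40)&(h[...,2]>150)
E
python3 - <<'E'
from m import *
t=snap("top"); s=snap("side")
ny=blob(t,(165,205,190,240),yel); ns=blob(s,(210,160,240,180),yel); print("nut",ny,ns, onz(t,*ny[0],.008),onz(s,*ns[0],.008),tri((t,*ny[0]),(s,*ns[0])))
mt=blob(t,(150,190,245,260),blu); c=cv2.minAreaRect
h=cv2.cvtColor(t["color"],cv2.COLOR_RGB2HSV); m=np.zeros(h.shape[:2],np.uint8); m[190:260,150:245]=blu(h,0)[190:260,150:245]
r=cv2.minAreaRect(cv2.findNonZero(m)); print("mat",[onz(t,*p,.003)[:2] for p in cv2.boxPoints(r)],onz(t,*r[0],.003))
tt=blob(t,(355,200,380,222),blu); ts=blob(s,(205,285,240,312),blu); print("tool blue",tt,ts,tri((t,*tt[0]),(s,*ts[0])))
tw=blob(t,(355,200,380,222),wht); print("tool wht",tw)
rw=blob(t,(270,180,310,220),wht); rs=blob(s,(220,205,250,235),wht); print("roller",rw,rs,tri((t,*rw[0]),(s,*rs[0])))
for n,d,b in(("t",t,(270,180,390,230)),("s",s,(200,195,280,335))):
    x0,y0,x1,y1=b; k=6 if n=="t" else 4; cv2.imwrite(f"pics/{n}crop.png",cv2.cvtColor(cv2.resize(d["color"][y0:y1,x0:x1],None,fx=k,fy=k,interpolation=cv2.INTER_CUBIC),cv2.COLOR_RGB2BGR))
a=cv2.imread("pics/tcrop.png");b=cv2.imread("pics/scrop.png")
W=np.zeros((300+560,720,3),np.uint8);W[:300]=a;W[300:,:320]=b;cv2.imwrite("pics/both.png",cv2.resize(W,(500,600)))
E
```

```text
nut (array([178.5, 226.5]), array([176, 225,   6,   3,   6])) (array([224.7692, 172.5   ]), array([222, 171,   7,   4,  26])) [0.4669 0.3369 0.008 ] [0.4816 0.3406 0.008 ] [0.4743 0.338  0.0081]
mat [array([0.4395, 0.3935]), array([0.5624, 0.3685]), array([0.5057, 0.1278]), array([0.3851, 0.155 ])] [0.4728 0.2602 0.003 ]
tool blue (array([368.64, 210.24]), array([366, 208,   6,   6,  25])) (array([221.2   , 298.1077]), array([217, 294,   9,   9,  65])) [ 0.4984 -0.379   0.0879]
tool wht (array([365.6296, 212.2037]), array([361, 206,  11,  12,  54]))
roller (array([291.3293, 199.1829]), array([280, 186,  22,  26, 328])) (array([235.4397, 219.194 ]), array([226, 209,  19,  19, 232])) [ 0.5377 -0.096   0.1063]
```

View pics/both.png

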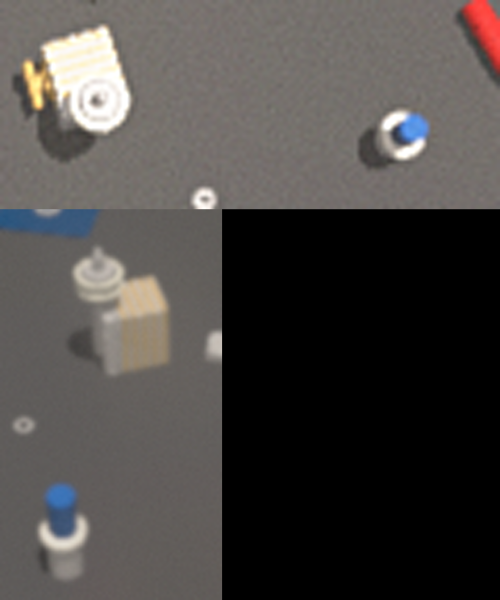

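The crop shows the shaft tip at about (293.8,204) in top and (235.3,209.7) in side, and the tool standing upright with its blue grip. Next I move the wrist camera over the tool.

Request:
apply_moves(
  series=[
    {"tx": 347,"ty": 123},
    {"tx": 347,"ty": 123},
    {"tx": 347,"ty": 123},
    {"tx": 347,"ty": 123},
    {"tx": 347,"ty": 123},
    {"tx": 347,"ty": 123},
    {"tx": 347,"ty": 123},
    {"tx": 347,"ty": 123},
    {"tx": 347,"ty": 123},
  ],
)

```text
invalid input at $.series[0]: expected keys tx, ty, tz, ax, ay, az, jaw
```

Run:
```python
from m import *
t=snap("top"); s=snap("side"); print("tip",tri((t,293.8,204),(s,235.3,209.7)))
d=snap("wrist"); save(d,"w1.png"); st=status.read_state(); print(st["time"],st["ee_pos"],st["tcp_rot"],st["wrist_force"])
b=blob(d,(0,0,512,384),blu); print(b, onz(d,*b[0],.09))
```

```text
tip [ 0.5269 -0.1003  0.14  ]
0.4 [ 0.1515 -0.5025  0.2312] [-3.1413  0.      0.2928] [-0.7426 -0.7146  0.2577]Traceback (most recent call last):
  File "<stdin>", line 4, in <module>
TypeError: 'NoneType' object is not subscriptable
```

View pics/w1.png

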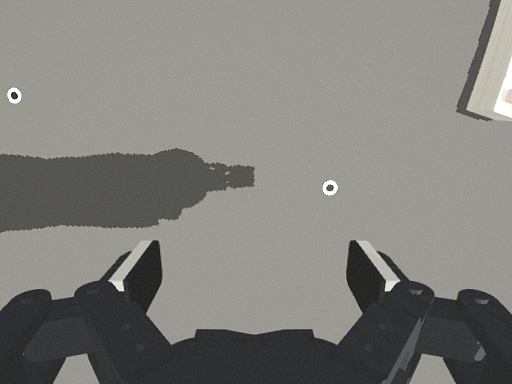

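The move was refused because every key is required. The wrist view at the start pose shows the fingertips near row 245 and bare plate.

Request:
apply_moves(
  series=[
    {"tx": 347,"ty": 123,"tz": 0,"ax": 0,"ay": 0,"az": 0,"jaw": 1},
    {"tx": 347,"ty": 123,"tz": 0,"ax": 0,"ay": 0,"az": 0,"jaw": 1},
    {"tx": 347,"ty": 123,"tz": 0,"ax": 0,"ay": 0,"az": 0,"jaw": 1},
    {"tx": 347,"ty": 123,"tz": 0,"ax": 0,"ay": 0,"az": 0,"jaw": 1},
    {"tx": 347,"ty": 123,"tz": 0,"ax": 0,"ay": 0,"az": 0,"jaw": 1},
    {"tx": 347,"ty": 123,"tz": 0,"ax": 0,"ay": 0,"az": 0,"jaw": 1},
    {"tx": 347,"ty": 123,"tz": 0,"ax": 0,"ay": 0,"az": 0,"jaw": 1},
    {"tx": 347,"ty": 123,"tz": 0,"ax": 0,"ay": 0,"az": 0,"jaw": 1},
  ],
)

```text
time: 1.4
ee_pos: [0.4981, -0.3795, 0.2309]
tcp_rot: [-3.141, 0.001, 0.293]
wrist_force: [-0.4, -0.0, 0.8]
finger_gap: 0.0853
grip_force: 0.0
```

Run:
```python
from m import *
st=status.read_state();print(st["time"],st["ee_pos"],st["tcp_rot"],st["q"])
d=snap("wrist"); save(d,"w2.png"); 
b=blob(d,(0,0,512,384),blu); print(b, onz(d,*b[0],.09)); print("tcp px",proj(d,st["ee_pos"]))
```

```text
1.4 [ 0.4981 -0.3795  0.2309] [-3.141   0.0011  0.2933] [-0.6507  0.4382  0.1293  1.2631 -0.0006  2.1976]
(array([251.8462, 181.9077]), array([239, 166,  26,  26, 325])) [ 0.4975 -0.3775  0.09  ]
tcp px [254.1112 248.6238]
```

View pics/w2.png

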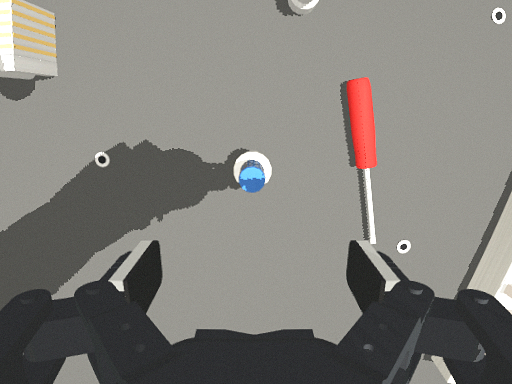

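The wrist view shows the tool's blue grip at (252,180) with its collar ring centred at about (252,170), upright. The driver is 80 px to its right, clear of a grasp.

Request:
apply_moves(
  series=[
    {"tx": 29,"ty": 279,"tz": 50,"ax": 0,"ay": 0,"az": 0,"jaw": 1},
    {"tx": 29,"ty": 279,"tz": 50,"ax": 0,"ay": 0,"az": 0,"jaw": 1},
    {"tx": 29,"ty": 279,"tz": 50,"ax": 0,"ay": 0,"az": 0,"jaw": 1},
    {"tx": 29,"ty": 279,"tz": 50,"ax": 0,"ay": 0,"az": 0,"jaw": 1},
    {"tx": 29,"ty": 279,"tz": 50,"ax": 0,"ay": 0,"az": 0,"jaw": 1},
    {"tx": 29,"ty": 279,"tz": 50,"ax": 0,"ay": 0,"az": 0,"jaw": 1},
    {"tx": 29,"ty": 279,"tz": 50,"ax": 0,"ay": 0,"az": 0,"jaw": 1},
  ],
)

```text
time: 2.33
ee_pos: [0.5268, -0.1019, 0.2814]
tcp_rot: [3.141, 0.0, 0.291]
wrist_force: [-0.5, 0.4, -0.0]
finger_gap: 0.0856
grip_force: 0.0
```

Run:
```python
from m import *
st=status.read_state();print(st["time"],st["ee_pos"],st["tcp_rot"])
d=snap("wrist"); save(d,"w3.png"); np.save("w3E.npy",d["extrinsics"])
p=proj(d,[.527,-.1,.14]); print("tip px",p)
x,y=int(p[0])-80,int(p[1])-60; x=max(x,0);y=max(y,0); c=d["color"][y:y+130,x:x+160]; print(x,y)
cv2.imwrite("pics/w3c.png",cv2.cvtColor(cv2.resize(c,None,fx=4,fy=4,interpolation=cv2.INTER_CUBIC),cv2.COLOR_RGB2BGR))
```

```text
2.325 [ 0.5268 -0.1019  0.2814] [3.141  0.0002 0.2912]
tip px [251.9814 181.1201]
171 121
```

View pics/w3c.png

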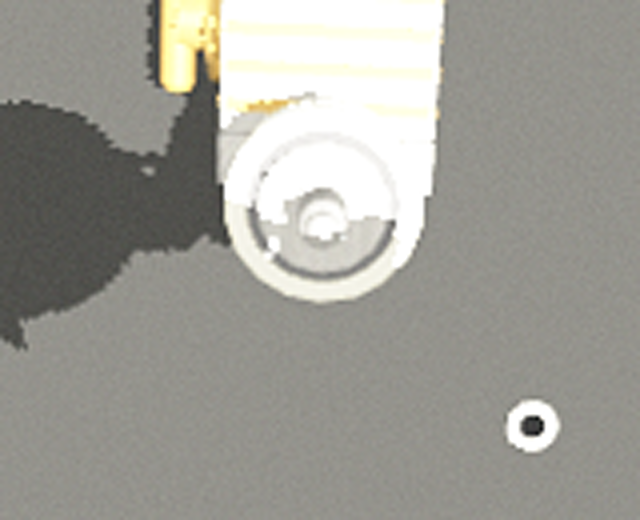

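The crop shows the roller centred at about (252,173) full-image px, the hub gap ring around it, and the pilot and tip at about (251.8,176.5).

Run:
```python
from m import *
d=snap("wrist");t=snap("top");s=snap("side")
print("tip3",tri((d,251.7,176.8),(t,293.8,204),(s,235.3,209.7)),"side+wrist",tri((d,251.7,176.8),(s,235.3,209.7)))
print("tip z.1455",onz(d,251.7,176.8,.1455),"shoulder",onz(d,251.6,174.4,.1355))
print("hub ring c",onz(d,251.9,172.5,.118), "roller",onz(d,251.9,172,.117))
# hub ring circle/roller fit from mask of saturated bright region's lower arc
g=cv2.cvtColor(d["color"],cv2.COLOR_RGB2GRAY)
pts=[]
for a in np.radians(np.arange(-20,201,5)):
    pr=[g[int(round(172+r*np.sin(a))),int(round(252+r*np.cos(a)))] for r in range(20,33)]
    k=np.argmax(-np.diff(np.array(pr,int))); pts.append((252+(20.5+k)*np.cos(a),172+(20.5+k)*np.sin(a)))
print("roller ellipse",cv2.fitEllipse(np.array(pts,np.float32)))
for z in(.109,.119,.128):
  e=cv2.fitEllipse(np.array(pts,np.float32)); a=onz(d,e[0][0]-e[1][1]/2,e[0][1],z);b=onz(d,e[0][0]+e[1][1]/2,e[0][1],z); print(z,onz(d,*e[0],z),np.linalg.norm(a-b))
```

```text
tip3 [ 0.5282 -0.0995  0.1385] side+wrist [ 0.5311 -0.0988  0.14  ]
tip z.1455 [ 0.5321 -0.0985  0.1455] shoulder [ 0.5321 -0.0983  0.1355]
hub ring c [ 0.5304 -0.099   0.118 ] roller [ 0.5307 -0.0989  0.117 ]
roller ellipse ((251.6149444580078, 165.9213409423828), (52.84836959838867, 60.19914627075195), 0.7924023866653442)
0.109 [ 0.535  -0.0973  0.109 ] 0.0611785042715371
0.119 [ 0.5368 -0.0968  0.119 ] 0.05923913518661522
0.128 [ 0.5385 -0.0964  0.128 ] 0.057493703010185526
```

Request:
apply_moves(
  series=[
    {"tx": -42,"ty": 435,"tz": -80,"ax": 0,"ay": 0,"az": 0,"jaw": 1},
    {"tx": -42,"ty": 435,"tz": -80,"ax": 0,"ay": 0,"az": 0,"jaw": 1},
    {"tx": -42,"ty": 435,"tz": -80,"ax": 0,"ay": 0,"az": 0,"jaw": 1},
    {"tx": -42,"ty": 435,"tz": -80,"ax": 0,"ay": 0,"az": 0,"jaw": 1},
    {"tx": -42,"ty": 435,"tz": -80,"ax": 0,"ay": 0,"az": 0,"jaw": 1},
    {"tx": -42,"ty": 435,"tz": -80,"ax": 0,"ay": 0,"az": 0,"jaw": 1},
    {"tx": -42,"ty": 435,"tz": -80,"ax": 0,"ay": 0,"az": 0,"jaw": 1},
    {"tx": -42,"ty": 435,"tz": -80,"ax": 0,"ay": 0,"az": 0,"jaw": 1},
    {"tx": -42,"ty": 435,"tz": -80,"ax": 0,"ay": 0,"az": 0,"jaw": 1},
  ],
)

```text
time: 3.65
ee_pos: [0.5248, 0.23, 0.2028]
tcp_rot: [-3.092, 0.003, 0.386]
wrist_force: [0.5, 0.6, 0.3]
finger_gap: 0.0857
grip_force: 0.0
```

Run:
```python
from m import *
st=status.read_state();print(st["time"],st["ee_pos"],st["tcp_rot"])
d=snap("wrist"); save(d,"w4.png")
h=cv2.cvtColor(d["color"],cv2.COLOR_RGB2HSV); m=yel(h,0).astype(np.uint8)*255
c=max(cv2.findContours(m,cv2.RETR_EXTERNAL,cv2.CHAIN_APPROX_NONE)[0],key=cv2.contourArea)
e=cv2.fitEllipse(cv2.convexHull(c)); print(e)
for z in(.009,.011): print(onz(d,*e[0],z),np.linalg.norm(onz(d,e[0][0]-e[1][1]/2,e[0][1],z)-onz(d,e[0][0]+e[1][1]/2,e[0][1],z)))
```

```text
3.65 [0.5248 0.23   0.2028] [-3.0919  0.0027  0.3863]
((154.23402404785156, 166.81410217285156), (29.76833724975586, 30.714733123779297), 127.91648864746094)
[0.482  0.3429 0.009 ] 0.03544593995580331
[0.4827 0.3423 0.011 ] 0.035235401214202204
```

View pics/w4.png

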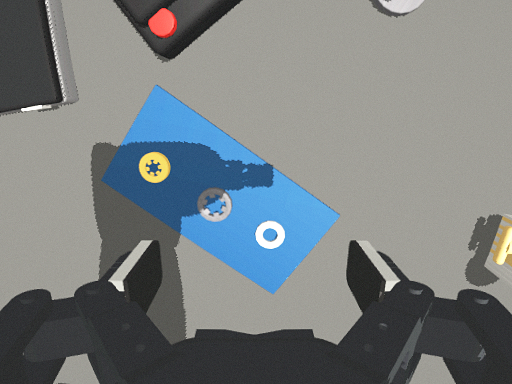

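The wrist view shows the yellow nut at (154,167), the black nut at (214,205), the washer at (270,235) and the joystick box at the top. The arm stopped at the last joint's limit, so the yaw needs to change: about 77°, with the fingers closing across the row.

Run:
```python
from m import *
d=snap("wrist"); print(status.read_state()["q"])
for z in(.0,.04): print(z,"joy corner",onz(d,168,60,z),"left",onz(d,118,0,z),"right",onz(d,240,0,z))
print("button",onz(d,163,23,.06)); print("mat corners",[onz(d,*p,.003)[:2] for p in((157,85),(101,180),(274,293),(340,213))])
print("big",onz(d,214,205,.011),"washer",onz(d,270,235,.009))
```

```text
[ 0.3855  0.3563 -0.0742  1.1428  0.0498  3.1406]
0.0 joy corner [0.5945 0.3678 0.    ] left [0.6331 0.4388 0.    ] right [0.6763 0.3183 0.    ]
0.04 joy corner [0.5942 0.3542 0.04  ] left [0.6283 0.4169 0.04  ] right [0.6665 0.3103 0.04  ]
button [0.6213 0.3617 0.06  ]
mat corners [array([0.5662, 0.3697]), array([0.4404, 0.4005]), array([0.3856, 0.1573]), array([0.5123, 0.1297])]
big [0.4675 0.2659 0.011 ] washer [0.4582 0.1936 0.009 ]
```

Request:
apply_moves(
  series=[
    {"tx": 0,"ty": 0,"tz": 0,"ax": 0,"ay": 0,"az": 10,"jaw": 1},
  ],
)

```text
time: 3.88
ee_pos: [0.5242, 0.2298, 0.2034]
tcp_rot: [-3.092, 0.002, 0.566]
wrist_force: [-0.0, -0.3, 0.0]
finger_gap: 0.0853
grip_force: 0.0
```

Run:
```python
from m import *
s=status.read_state(); T=R.from_euler('xyz',[np.pi,0,1.34]); print(np.degrees((T*R.from_euler('xyz',s["tcp_rot"]).inv()).as_rotvec()), 1e3*(np.array([.4825,.3425,.13])-s["ee_pos"]),s["tcp_rot"])
```

```text
[-1.5842 -2.4496 44.3533] [-41.6957 112.6894 -73.4283] [-3.092   0.0022  0.5658]
```

Request:
apply_moves(
  series=[
    {"tx": -42,"ty": 113,"tz": -73,"ax": -1.58,"ay": -2.45,"az": 44.35,"jaw": 1},
    {"tx": -42,"ty": 113,"tz": -73,"ax": -1.58,"ay": -2.45,"az": 44.35,"jaw": 1},
    {"tx": -42,"ty": 113,"tz": -73,"ax": -1.58,"ay": -2.45,"az": 44.35,"jaw": 1},
    {"tx": -42,"ty": 113,"tz": -73,"ax": -1.58,"ay": -2.45,"az": 44.35,"jaw": 1},
    {"tx": -42,"ty": 113,"tz": -73,"ax": -1.58,"ay": -2.45,"az": 44.35,"jaw": 1},
    {"tx": -42,"ty": 113,"tz": -73,"ax": -1.58,"ay": -2.45,"az": 44.35,"jaw": 1},
    {"tx": -42,"ty": 113,"tz": -73,"ax": -1.58,"ay": -2.45,"az": 44.35,"jaw": 1},
  ],
)

```text
time: 4.75
ee_pos: [0.4827, 0.3431, 0.1305]
tcp_rot: [3.142, -0.001, 1.334]
wrist_force: [0.7, -0.4, -0.3]
finger_gap: 0.0853
grip_force: 0.0
```

```bash
cat >> m.py <<'E'
def nutell(d):
    h=cv2.cvtColor(d["color"],cv2.COLOR_RGB2HSV); m=yel(h,0).astype(np.uint8)*255
    c=max(cv2.findContours(m,cv2.RETR_EXTERNAL,cv2.CHAIN_APPROX_NONE)[0],key=cv2.contourArea)
    return cv2.fitEllipse(cv2.convexHull(c))
E
python3 - <<'E'
from m import *
st=status.read_state();print(st["time"],st["ee_pos"],st["tcp_rot"],st["q"])
d=snap("wrist"); save(d,"w5.png"); e=nutell(d); print(e)
p=onz(d,*e[0],.009); print(p,np.linalg.norm(onz(d,e[0][0]-e[1][1]/2,e[0][1],.009)-onz(d,e[0][0]+e[1][1]/2,e[0][1],.009)), 1e3*(p-st["ee_pos"]))
E
```

```text
4.75 [0.4827 0.3431 0.1305] [ 3.1416 -0.0006  1.3336] [ 0.6177  0.4302 -0.1531  0.987   0.0004  2.4257]
((249.7611083984375, 171.63755798339844), (8.415946006774902, 20.896806716918945), 84.50944519042969)
[0.4836 0.3567 0.009 ] 0.01789208610386178 [   0.8903   13.5676 -121.4532]
```

```bash
sed -i 's/^yel=.*/yel=lambda h,c:(abs(h[...,0].astype(int)-25)<9)\&(h[...,1]>110)\&(h[...,2]>35)/' m.py
python3 - <<'E'
from m import *
st=status.read_state()
d=snap("wrist"); h=cv2.cvtColor(d["color"],cv2.COLOR_RGB2HSV); print(h[165:200:4,235:266:5].tolist())
e=nutell(d); print(e)
for z in(.009,.011):
  p=onz(d,*e[0],z); print(p,np.linalg.norm(onz(d,e[0][0]-e[1][1]/2,e[0][1],z)-onz(d,e[0][0]+e[1][1]/2,e[0][1],z)), 1e3*(p-st["ee_pos"]))
E
```

```text
[[[101, 141, 238], [102, 143, 240], [103, 149, 235], [102, 141, 246], [102, 141, 241], [102, 134, 243], [101, 135, 241]], [[102, 143, 239], [105, 138, 176], [26, 149, 255], [30, 83, 255], [30, 113, 255], [24, 40, 191], [102, 135, 242]], [[106, 188, 125], [30, 52, 255], [30, 20, 255], [30, 19, 255], [30, 19, 255], [30, 16, 255], [21, 156, 220]], [[30, 112, 255], [30, 22, 255], [30, 20, 255], [30, 36, 255], [30, 22, 255], [30, 18, 255], [30, 13, 255]], [[30, 24, 255], [30, 23, 255], [29, 122, 255], [98, 42, 229], [30, 51, 255], [30, 42, 255], [30, 17, 255]], [[30, 24, 255], [30, 29, 255], [26, 16, 255], [102, 143, 239], [104, 162, 214], [30, 72, 255], [30, 18, 255]], [[30, 25, 255], [30, 53, 255], [30, 66, 255], [103, 150, 238], [106, 168, 129], [106, 208, 129], [30, 18, 255]], [[30, 22, 255], [30, 20, 255], [105, 189, 177], [19, 109, 210], [30, 67, 255], [29, 117, 255], [30, 18, 255]], [[30, 60, 255], [30, 22, 255], [30, 51, 255], [30, 92, 255], [20, 99, 235], [30, 19, 255], [30, 18, 255]]]
((250.4014892578125, 183.778076171875), (33.31034469604492, 36.61640548706055), 77.02249908447266)
[0.4815 0.3462 0.009 ] 0.0316699939715627 [  -1.1195    3.0513 -121.3924]
[0.4817 0.3466 0.011 ] 0.03143069836997884 [  -0.9821    3.5253 -119.3924]
```

```bash
sed -i 's/^yel=.*/yel=lambda h,c:(h[...,0]>10)\&(h[...,0]<40)\&(h[...,1]>8)\&(h[...,2]>60)/' m.py
python3 - <<'E'
from m import *
st=status.read_state()
d=snap("wrist"); d["color"]=d["color"].copy(); c=d["color"]; c[:130]=0;c[240:]=0;c[:,:200]=0;c[:,310:]=0
e=nutell(d); print(e)
for z in(.009,.011):
  p=onz(d,*e[0],z); print(p,np.linalg.norm(onz(d,e[0][0]-e[1][1]/2,e[0][1],z)-onz(d,e[0][0]+e[1][1]/2,e[0][1],z)), 1e3*(p-st["ee_pos"]))
E
```

```text
((251.21385192871094, 186.75392150878906), (39.652854919433594, 39.97271728515625), 149.0429229736328)
[0.4815 0.3435 0.009 ] 0.0346537845775591 [  -1.064     0.3115 -121.3255]
[0.4816 0.344  0.011 ] 0.03439187179783174 [  -0.9271    0.8064 -119.3255]
```

Request:
apply_moves(
  series=[
    {"tx": -1,"ty": 0.6,"tz": -60,"ax": 0,"ay": 0,"az": 0,"jaw": 0.65},
    {"tx": -1,"ty": 0.6,"tz": -100,"ax": 0,"ay": 0,"az": 0,"jaw": 0.65},
    {"tx": -1,"ty": 0.6,"tz": -115,"ax": 0,"ay": 0,"az": 0,"jaw": 0.65},
    {"tx": -1,"ty": 0.6,"tz": -121,"ax": 0,"ay": 0,"az": 0,"jaw": 0.65},
    {"tx": -1,"ty": 0.6,"tz": -125,"ax": 0,"ay": 0,"az": 0,"jaw": 0.65},
    {"tx": -1,"ty": 0.6,"tz": -125,"ax": 0,"ay": 0,"az": 0,"jaw": 0.65},
  ],
  force=40,
)

```text
time: 5.65
ee_pos: [0.4821, 0.3447, 0.0061]
tcp_rot: [3.141, -0.002, 1.336]
wrist_force: [-0.8, -0.3, 0.5]
finger_gap: 0.0553
grip_force: 0.0
```

Request:
apply_moves(
  series=[
    {"tx": 0,"ty": 0,"tz": -1.5,"ax": 0,"ay": 0,"az": 0,"jaw": 0.5},
    {"tx": 0,"ty": 0,"tz": -1.5,"ax": 0,"ay": 0,"az": 0,"jaw": 0.3},
    {"tx": 0,"ty": 0,"tz": -1.5,"ax": 0,"ay": 0,"az": 0,"jaw": 0.3},
    {"tx": 0,"ty": 0,"tz": -1.5,"ax": 0,"ay": 0,"az": 0,"jaw": 0.3},
  ],
)

```text
time: 6.15
ee_pos: [0.4817, 0.3445, 0.0046]
tcp_rot: [3.141, -0.001, 1.336]
wrist_force: [-0.8, -0.6, 5.4]
finger_gap: 0.0311
grip_force: 39.3
```

Request:
apply_moves(
  series=[
    {"tx": 0,"ty": 0,"tz": 5,"ax": 0,"ay": 0,"az": 0,"jaw": 0.2},
    {"tx": 0,"ty": 0,"tz": 40,"ax": 0,"ay": 0,"az": 0,"jaw": 0.2},
    {"tx": 0,"ty": 0,"tz": 100,"ax": 0,"ay": 0,"az": 0,"jaw": 0.2},
    {"tx": 0,"ty": 0,"tz": 150,"ax": 0,"ay": 0,"az": 0,"jaw": 0.2},
    {"tx": 0,"ty": 0,"tz": 200,"ax": 0,"ay": 0,"az": 0,"jaw": 0.2},
    {"tx": 0,"ty": 0,"tz": 200,"ax": 0,"ay": 0,"az": 0,"jaw": 0.2},
  ],
)

```text
time: 6.9
ee_pos: [0.4837, 0.3459, 0.2084]
tcp_rot: [3.136, -0.007, 1.336]
wrist_force: [-0.2, 0.8, -0.7]
finger_gap: 0.031
grip_force: 39.8
```

Run:
```python
from m import *
st=status.read_state(); print(st["ee_pos"],st["finger_gap"],st["wrist_force"])
d=snap("wrist"); save(d,"w6.png"); c=d["color"][190:320,170:340]
cv2.imwrite("pics/w6c.png",cv2.cvtColor(cv2.resize(c,None,fx=4,fy=4,interpolation=cv2.INTER_CUBIC),cv2.COLOR_RGB2BGR))
e=None
print("tcp",proj(d,st["ee_pos"]))
```

```text
[0.4837 0.3459 0.2084] 0.031028551115024644 [-0.1948  0.8172 -0.7042]
tcp [251.4416 247.5978]
```

View pics/w6c.png

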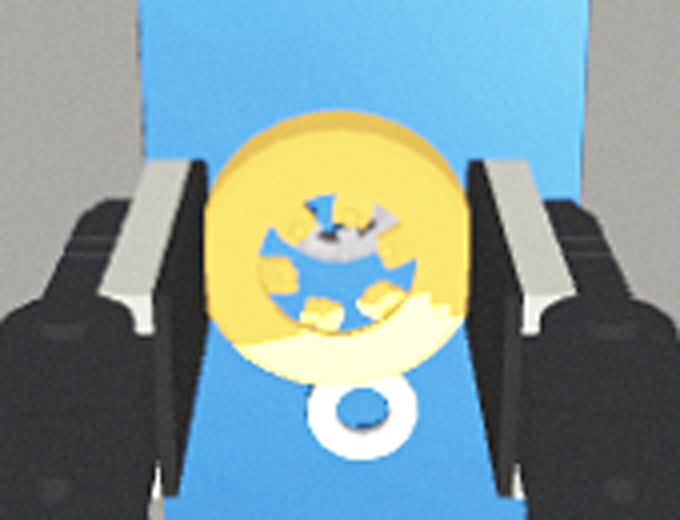

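The picture shows the nut seated evenly between the pads on its flats, level and right side up. Its top face is centred at about (254,253) full-image px, against a calibrated TCP at (251.4,247.6), so the camera has a small bias I can cancel by comparing nut and axle.

Request:
apply_moves(
  series=[
    {"tx": 37,"ty": -495,"tz": -25,"ax": 0,"ay": 0,"az": 0,"jaw": 0.2},
    {"tx": 37,"ty": -495,"tz": -25,"ax": 0,"ay": 0,"az": 0,"jaw": 0.2},
    {"tx": 37,"ty": -495,"tz": -25,"ax": 0,"ay": 0,"az": 0,"jaw": 0.2},
    {"tx": 37,"ty": -495,"tz": -25,"ax": 0,"ay": 0,"az": 0,"jaw": 0.2},
    {"tx": 37,"ty": -495,"tz": -25,"ax": 0,"ay": 0,"az": 0,"jaw": 0.2},
    {"tx": 37,"ty": -495,"tz": -25,"ax": 0,"ay": 0,"az": 0,"jaw": 0.2},
    {"tx": 37,"ty": -495,"tz": -25,"ax": 0,"ay": 0,"az": 0,"jaw": 0.2},
    {"tx": 37,"ty": -495,"tz": -25,"ax": 0,"ay": 0,"az": 0,"jaw": 0.2},
    {"tx": 37,"ty": -495,"tz": -25,"ax": 0,"ay": 0,"az": 0,"jaw": 0.2},
    {"tx": 37,"ty": -495,"tz": -25,"ax": 0,"ay": 0,"az": 0,"jaw": 0.2},
    {"tx": 37,"ty": -495,"tz": -25,"ax": 0,"ay": 0,"az": 0,"jaw": 0.2},
  ],
)

```text
time: 8.32
ee_pos: [0.5176, -0.1494, 0.1778]
tcp_rot: [-3.139, -0.001, 1.338]
wrist_force: [-0.0, 0.0, -0.6]
finger_gap: 0.0313
grip_force: 39.8
```

Run:
```python
from m import *
st=status.read_state(); print(st["time"],st["ee_pos"],st["tcp_rot"],st["finger_gap"],st["wrist_force"])
d=snap("wrist"); save(d,"w7.png"); c=d["color"][100:290,155:355]
cv2.imwrite("pics/w7c.png",cv2.cvtColor(cv2.resize(c,None,fx=3,fy=3,interpolation=cv2.INTER_CUBIC),cv2.COLOR_RGB2BGR))
print("tcp",proj(d,st["ee_pos"]),"nuttop",proj(d,st["ee_pos"]+[0,0,.0064]),"tip",proj(d,[.532,-.098,.1455]),"sh",proj(d,[.532,-.098,.1355]))
```

```text
8.325 [ 0.5176 -0.1494  0.1778] [-3.1393 -0.0005  1.3379] 0.031259305491577065 [-0.0086  0.0055 -0.5714]
tcp [251.4487 247.5708] nuttop [251.3202 253.3683] tip [255.7999 133.1989] sh [255.7368 131.761 ]
```

View pics/w7c.png

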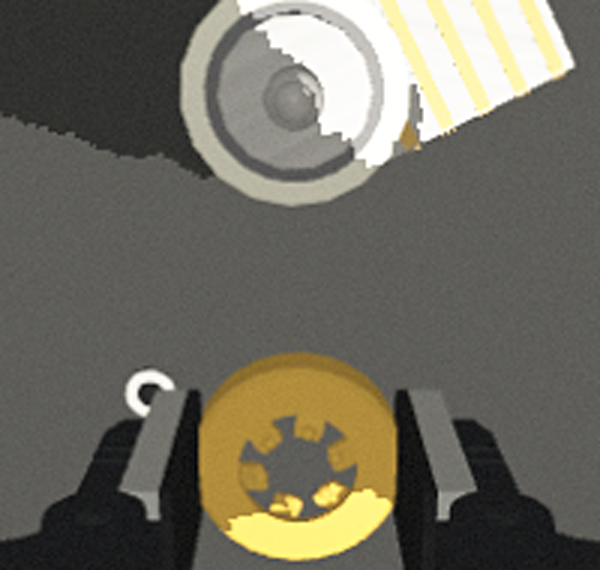

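The crop shows the shaft end at about (252.3,132.3) full-image px, the hub ring centred at about (252.7,131) and the held nut's top face centred at (254.0,254.2).

Run:
```python
from m import *
st=status.read_state(); print(st["ee_pos"],st["tcp_rot"])
d=snap("wrist"); n=onz(d,253.9,254.1,st["ee_pos"][2]+.0064); print("nut",n,1e3*(n-st["ee_pos"]))
for z,p in((.1455,(252.3,132.6)),(.1355,(252.3,132.3)),(.119,(252.5,131))):
    a=onz(d,*p,z); print(z,a,"shift",1e3*(a-n))
g=cv2.cvtColor(d["color"],cv2.COLOR_RGB2GRAY); print(g[132,236:270].tolist()); print(g[118:150,249].tolist())
```

```text
[ 0.5178 -0.1494  0.1781] [-3.14   -0.0003  1.3382]
nut [ 0.5189 -0.1501  0.1845] [ 1.1071 -0.6558  6.4   ]
0.1455 [ 0.5305 -0.0972  0.1455] shift [ 11.5125  52.8234 -38.9959]
0.1355 [ 0.5302 -0.0978  0.1355] shift [ 11.3023  52.2155 -48.9959]
0.119 [ 0.5302 -0.0983  0.119 ] shift [ 11.2054  51.7154 -65.4959]
[148, 145, 149, 147, 145, 147, 125, 123, 124, 124, 129, 128, 137, 142, 144, 149, 150, 143, 140, 136, 131, 124, 112, 199, 217, 197, 206, 251, 253, 251, 251, 252, 252, 252]
[245, 144, 148, 149, 132, 105, 127, 133, 134, 125, 122, 130, 139, 138, 142, 138, 134, 129, 131, 128, 124, 118, 113, 116, 121, 137, 144, 144, 148, 147, 151, 144]
```

Request:
apply_moves(
  series=[
    {"tx": 11.3,"ty": 52.2,"tz": -5,"ax": 0,"ay": 0,"az": 0,"jaw": 0.2},
    {"tx": 11.3,"ty": 52.2,"tz": -5,"ax": 0,"ay": 0,"az": 0,"jaw": 0.2},
    {"tx": 11.3,"ty": 52.2,"tz": -5,"ax": 0,"ay": 0,"az": 0,"jaw": 0.2},
    {"tx": 11.3,"ty": 52.2,"tz": -13,"ax": 0,"ay": 0,"az": 0,"jaw": 0.2},
    {"tx": 11.3,"ty": 52.2,"tz": -19,"ax": 0,"ay": 0,"az": 0,"jaw": 0.2},
    {"tx": 11.3,"ty": 52.2,"tz": -24,"ax": 0,"ay": 0,"az": 0,"jaw": 0.2},
    {"tx": 11.3,"ty": 52.2,"tz": -28,"ax": 0,"ay": 0,"az": 0,"jaw": 0.2},
    {"tx": 11.3,"ty": 52.2,"tz": -28,"ax": 0,"ay": 0,"az": 0,"jaw": 0.2},
  ],
)

```text
time: 9.43
ee_pos: [0.5292, -0.0988, 0.1501]
tcp_rot: [-3.14, -0.0, 1.336]
wrist_force: [-0.8, 0.8, -0.8]
finger_gap: 0.0311
grip_force: 39.8
```

Run:
```python
from m import *
st=status.read_state(); print(st["time"],st["ee_pos"],st["tcp_rot"],st["wrist_force"],st["moment"])
d=snap("wrist"); save(d,"w8.png"); c=cv2.resize(d["color"][200:300,205:305],None,fx=5,fy=5,interpolation=cv2.INTER_CUBIC)
s=snap("side"); save(s,"s8.png"); c2=cv2.resize(s["color"][170:250,215:265],(300,480),interpolation=cv2.INTER_CUBIC)
W=np.zeros((500,800,3),np.uint8); W[:,:500]=c; W[:480,500:]=c2; cv2.imwrite("pics/c8.png",W[...,::-1])
h=cv2.cvtColor(d["color"],cv2.COLOR_RGB2HSV); print(np.where((h[225:285,240:268,1]>90),1,0)[::3].tolist())
```

```text
9.425 [ 0.5292 -0.0988  0.1501] [-3.1405 -0.0001  1.3357] [-0.8177  0.825  -0.7713] [-0.0234  0.0538 -0.033 ]
[[1, 1, 1, 1, 1, 1, 1, 1, 1, 1, 1, 1, 1, 1, 1, 1, 1, 1, 1, 1, 1, 1, 1, 1, 1, 1, 1, 1], [1, 1, 1, 1, 1, 1, 1, 1, 1, 1, 1, 1, 1, 1, 1, 1, 1, 1, 1, 1, 1, 1, 1, 1, 1, 1, 1, 1], [1, 1, 1, 1, 1, 1, 1, 1, 1, 1, 1, 1, 1, 1, 1, 1, 1, 1, 1, 1, 1, 1, 1, 1, 1, 1, 1, 1], [1, 1, 1, 1, 1, 1, 1, 1, 1, 1, 1, 1, 1, 1, 1, 1, 1, 1, 1, 1, 1, 1, 1, 1, 1, 1, 1, 1], [1, 1, 1, 1, 1, 1, 1, 1, 1, 1, 1, 1, 1, 1, 1, 1, 1, 1, 1, 1, 1, 1, 1, 1, 1, 1, 1, 1], [1, 1, 1, 1, 1, 1, 0, 0, 0, 0, 0, 0, 0, 1, 1, 1, 1, 1, 1, 1, 1, 1, 1, 0, 0, 1, 1, 1], [1, 1, 1, 1, 1, 1, 1, 1, 0, 0, 0, 0, 0, 1, 1, 1, 1, 1, 1, 1, 1, 1, 0, 0, 0, 0, 0, 0], [1, 1, 1, 1, 1, 1, 1, 1, 1, 0, 0, 0, 0, 0, 0, 0, 0, 0, 0, 0, 1, 0, 0, 0, 0, 0, 0, 0], [0, 1, 1, 1, 1, 1, 0, 0, 0, 0, 0, 0, 0, 0, 0, 0, 0, 0, 0, 0, 0, 0, 0, 0, 0, 1, 1, 1], [0, 0, 0, 0, 0, 0, 0, 0, 0, 0, 0, 0, 0, 0, 0, 0, 0, 0, 0, 0, 0, 0, 0, 0, 0, 1, 1, 1], [1, 1, 0, 0, 0, 0, 0, 0, 0, 0, 0, 0, 0, 0, 0, 0, 0, 0, 0, 0, 0, 0, 0, 0, 0, 0, 1, 1], [1, 1, 1, 1, 0, 0, 0, 0, 0, 0, 0, 0, 0, 0, 0, 0, 0, 0, 0, 0, 0, 0, 0, 0, 0, 0, 0, 0], [1, 1, 1, 1, 1, 0, 0, 0, 0, 0, 0, 0, 0, 0, 0, 0, 0, 0, 0, 0, 0, 0, 1, 1, 1, 1, 1, 1], [0, 0, 0, 0, 0, 0, 0, 1, 1, 1, 1, 1, 0, 0, 0, 0, 0, 0, 0, 0, 1, 1, 1, 1, 1, 1, 1, 1], [1, 0, 0, 0, 0, 0, 1, 1, 1, 1, 1, 1, 1, 1, 1, 1, 0, 0, 0, 0, 1, 1, 1, 1, 1, 1, 1, 1], [1, 1, 1, 1, 1, 1, 1, 1, 1, 1, 1, 1, 1, 1, 1, 0, 0, 0, 0, 0, 0, 0, 0, 1, 1, 1, 1, 1], [1, 1, 1, 1, 1, 1, 1, 1, 1, 1, 1, 1, 1, 1, 1, 1, 1, 1, 1, 1, 1, 1, 1, 1, 1, 1, 1, 1], [1, 1, 1, 1, 1, 1, 1, 1, 1, 1, 1, 1, 1, 1, 1, 1, 1, 1, 1, 1, 1, 1, 1, 1, 1, 1, 1, 1], [1, 1, 1, 1, 1, 1, 1, 1, 1, 1, 1, 1, 1, 1, 1, 1, 1, 1, 1, 1, 1, 1, 1, 1, 1, 1, 1, 1], [1, 1, 1, 1, 1, 1, 1, 1, 1, 1, 1, 1, 1, 1, 1, 1, 1, 1, 1, 1, 1, 1, 1, 1, 1, 1, 1, 1]]
```

Request:
apply_moves(
  series=[
    {"tx": 0,"ty": 0,"tz": -2,"ax": 0,"ay": 0,"az": 0,"jaw": 0.2},
    {"tx": 0,"ty": 0,"tz": -4,"ax": 0,"ay": 0,"az": 0,"jaw": 0.2},
    {"tx": 0,"ty": 0,"tz": -6,"ax": 0,"ay": 0,"az": 0,"jaw": 0.2},
    {"tx": 0,"ty": 0,"tz": -6,"ax": 0,"ay": 0,"az": 0,"jaw": 0.2},
  ],
)

```text
time: 10.02
ee_pos: [0.5293, -0.0986, 0.1443]
tcp_rot: [-3.141, -0.0, 1.336]
wrist_force: [-0.5, 0.7, -1.1]
finger_gap: 0.0315
grip_force: 39.8
```

Request:
apply_moves(
  series=[
    {"tx": 0,"ty": 0,"tz": -1.5,"ax": 0,"ay": 0,"az": 0,"jaw": 0.2},
    {"tx": 0,"ty": 0,"tz": -3,"ax": 0,"ay": 0,"az": 0,"jaw": 0.2},
    {"tx": 0,"ty": 0,"tz": -3,"ax": 0,"ay": 0,"az": 0,"jaw": 0.2},
  ],
)

```text
time: 10.4
ee_pos: [0.5294, -0.0987, 0.1414]
tcp_rot: [-3.141, -0.0, 1.336]
wrist_force: [-0.3, 0.4, -1.6]
finger_gap: 0.0313
grip_force: 39.8
```

Request:
apply_moves(
  series=[
    {"tx": 0,"ty": 0,"tz": -1.5,"ax": 0,"ay": 0,"az": 0,"jaw": 0.2},
    {"tx": 0,"ty": 0,"tz": -3,"ax": 0,"ay": 0,"az": 0,"jaw": 0.2},
    {"tx": 0,"ty": 0,"tz": -3,"ax": 0,"ay": 0,"az": 0,"jaw": 0.2},
  ],
)

```text
time: 10.78
ee_pos: [0.5294, -0.0987, 0.1384]
tcp_rot: [-3.141, -0.0, 1.336]
wrist_force: [-0.3, -0.2, 0.8]
finger_gap: 0.0314
grip_force: 39.8
```

Request:
apply_moves(
  series=[
    {"tx": 0,"ty": 0,"tz": -1.5,"ax": 0,"ay": 0,"az": 0,"jaw": 0.2},
    {"tx": 0,"ty": 0,"tz": -3,"ax": 0,"ay": 0,"az": 0,"jaw": 0.2},
    {"tx": 0,"ty": 0,"tz": -3,"ax": 0,"ay": 0,"az": 0,"jaw": 0.2},
  ],
)

```text
time: 11.15
ee_pos: [0.5293, -0.0985, 0.1353]
tcp_rot: [-3.141, -0.0, 1.336]
wrist_force: [0.1, 0.9, -0.6]
finger_gap: 0.0307
grip_force: 39.8
```

Request:
apply_moves(
  series=[
    {"tx": 0,"ty": 0,"tz": -1.5,"ax": 0,"ay": 0,"az": 0,"jaw": 0.2},
    {"tx": 0,"ty": 0,"tz": -3,"ax": 0,"ay": 0,"az": 0,"jaw": 0.2},
    {"tx": 0,"ty": 0,"tz": -3,"ax": 0,"ay": 0,"az": 0,"jaw": 0.2},
  ],
)

```text
time: 11.52
ee_pos: [0.5295, -0.0983, 0.1325]
tcp_rot: [-3.141, -0.001, 1.336]
wrist_force: [-0.7, 1.6, 0.3]
finger_gap: 0.0314
grip_force: 39.9
```

Request:
apply_moves(
  series=[
    {"tx": 0,"ty": 0,"tz": -1,"ax": 0,"ay": 0,"az": 0,"jaw": 0.2},
    {"tx": 0,"ty": 0,"tz": -2,"ax": 0,"ay": 0,"az": 0,"jaw": 0.2},
    {"tx": 0,"ty": 0,"tz": -2,"ax": 0,"ay": 0,"az": 0,"jaw": 0.2},
  ],
)

```text
time: 11.9
ee_pos: [0.5297, -0.0982, 0.1305]
tcp_rot: [-3.141, -0.001, 1.336]
wrist_force: [0.4, 3.4, 0.5]
finger_gap: 0.0314
grip_force: 40.0
```

Request:
apply_moves(
  series=[
    {"tx": 0,"ty": 1,"tz": 0,"ax": 0,"ay": 0,"az": 0,"jaw": 0.2},
    {"tx": 0,"ty": 1,"tz": 0,"ax": 0,"ay": 0,"az": 0,"jaw": 0.2},
  ],
)

```text
time: 12.15
ee_pos: [0.5294, -0.0976, 0.1304]
tcp_rot: [-3.141, -0.0, 1.336]
wrist_force: [-0.2, 2.0, 1.1]
finger_gap: 0.0309
grip_force: 40.0
```

Run:
```python
from m import *
st=status.read_state(); print(st["time"],st["ee_pos"],st["tcp_rot"],st["wrist_force"],st["moment"])
d=snap("wrist"); save(d,"w8.png"); c=cv2.resize(d["color"][200:300,205:305],None,fx=5,fy=5,interpolation=cv2.INTER_CUBIC)
s=snap("side"); save(s,"s8.png"); c2=cv2.resize(s["color"][170:250,215:265],(300,480),interpolation=cv2.INTER_CUBIC)
W=np.zeros((500,800,3),np.uint8); W[:,:500]=c; W[:480,500:]=c2; cv2.imwrite("pics/c8.png",W[...,::-1])
```

```text
12.15 [ 0.5294 -0.0976  0.1304] [-3.1408 -0.0001  1.3362] [-0.1716  2.0458  1.064 ] [ 0.4495  0.1025 -0.0601]
```

View pics/c8.png

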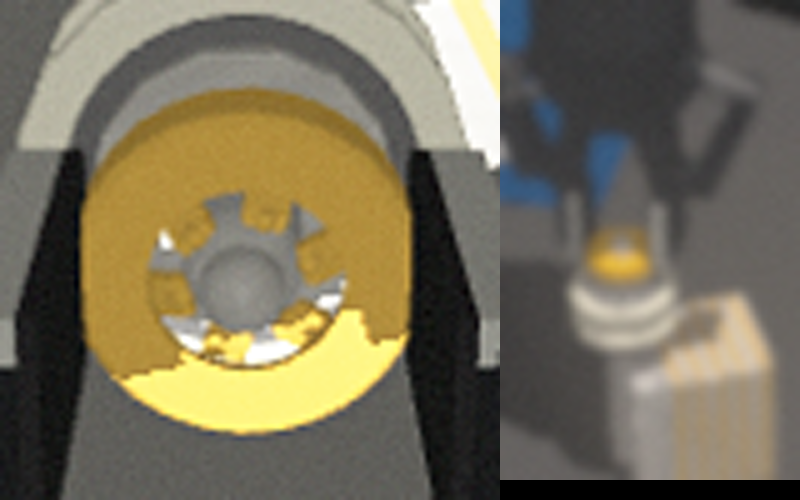

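The picture shows the shaft's pilot poking up through the nut's teeth, with the nut level between the pads.

Request:
apply_moves(
  series=[
    {"tx": 0,"ty": 1,"tz": 0,"ax": 0,"ay": 0,"az": 0,"jaw": 0.2},
    {"tx": 0,"ty": 1,"tz": -1,"ax": 0,"ay": 0,"az": 0,"jaw": 0.2},
    {"tx": 0,"ty": 1,"tz": -1,"ax": 0,"ay": 0,"az": 0,"jaw": 0.2},
  ],
)

```text
time: 12.62
ee_pos: [0.5296, -0.097, 0.1296]
tcp_rot: [3.141, 0.001, 1.336]
wrist_force: [-0.9, -0.1, 1.9]
finger_gap: 0.0312
grip_force: 40.1
```

Request:
apply_moves(
  series=[
    {"tx": 0,"ty": 0,"tz": -1,"ax": 0,"ay": 0,"az": 0,"jaw": 0.2},
    {"tx": 0,"ty": 0,"tz": -1,"ax": 0,"ay": 0,"az": 0,"jaw": 0.2},
  ],
)

```text
time: 12.88
ee_pos: [0.5297, -0.0969, 0.1285]
tcp_rot: [3.142, 0.0, 1.336]
wrist_force: [0.3, -0.5, 1.8]
finger_gap: 0.0313
grip_force: 40.1
```

Request:
apply_moves(
  series=[
    {"tx": 0,"ty": 0,"tz": 0,"ax": 0,"ay": 0,"az": 0,"jaw": 0.45},
    {"tx": 0,"ty": 0,"tz": 0,"ax": 0,"ay": 0,"az": 0,"jaw": 0.6},
    {"tx": 0,"ty": 0,"tz": 0,"ax": 0,"ay": 0,"az": 0,"jaw": 0.7},
    {"tx": 0,"ty": 0,"tz": 20,"ax": 0,"ay": 0,"az": 0,"jaw": 0.8},
    {"tx": 0,"ty": 0,"tz": 60,"ax": 0,"ay": 0,"az": 0,"jaw": 0.8},
    {"tx": 0,"ty": -55,"tz": 60,"ax": 0,"ay": 0,"az": 0,"jaw": 0.8},
    {"tx": 0,"ty": -55,"tz": 60,"ax": 0,"ay": 0,"az": 0,"jaw": 0.8},
    {"tx": 0,"ty": -55,"tz": 60,"ax": 0,"ay": 0,"az": 0,"jaw": 0.8},
  ],
)

```text
time: 13.88
ee_pos: [0.5291, -0.1515, 0.1881]
tcp_rot: [-3.14, -0.001, 1.335]
wrist_force: [-0.2, 0.4, -0.9]
finger_gap: 0.0683
grip_force: 0.0
```

Run:
```python
from m import *
st=status.read_state(); print(st["time"],st["ee_pos"],st["tcp_rot"],st["wrist_force"])
d=snap("wrist"); save(d,"w9.png"); p=proj(d,[.530,-.097,.135]); print("expect",p)
d["color"]=d["color"].copy(); h=cv2.cvtColor(d["color"],cv2.COLOR_RGB2HSV)
m=((h[...,0]>10)&(h[...,0]<35)&(h[...,1]>100)&(h[...,2]>60)).astype(np.uint8)*255
x,y=p.astype(int); M=np.zeros_like(m); M[max(0,y-50):y+50,x-50:x+50]=m[max(0,y-50):y+50,x-50:x+50]
n,l,s,ce=cv2.connectedComponentsWithStats(M); i=1+np.argmax(s[1:,4]); 
c=cv2.findContours((l==i).astype(np.uint8),cv2.RETR_EXTERNAL,cv2.CHAIN_APPROX_NONE)[0][0]
e=cv2.fitEllipse(cv2.convexHull(c)); print(s[i],e,"edge" )
for z in(.131,.135): print(onz(d,*e[0],z),np.linalg.norm(onz(d,e[0][0]-e[1][1]/2,e[0][1],z)-onz(d,e[0][0]+e[1][1]/2,e[0][1],z)))
```

```text
13.875 [ 0.5291 -0.1515  0.1881] [-3.1402 -0.0008  1.3353] [-0.2145  0.3506 -0.9036]
expect [232.8527 130.6586]
[ 207  104   55   56 1839] ((234.00209045410156, 131.8630828857422), (54.54767608642578, 55.70758056640625), 160.8730010986328) edge
[ 0.5302 -0.0981  0.131 ] 0.03507788282535871
[ 0.5305 -0.0979  0.135 ] 0.03437793059926189
```

Request:
apply_moves(
  series=[
    {"tx": -32,"ty": -225,"tz": 12,"ax": 0,"ay": 0,"az": 0,"jaw": 0.8},
    {"tx": -32,"ty": -225,"tz": 12,"ax": 0,"ay": 0,"az": 0,"jaw": 0.8},
    {"tx": -32,"ty": -225,"tz": 12,"ax": 0,"ay": 0,"az": 0,"jaw": 0.8},
    {"tx": -32,"ty": -225,"tz": 12,"ax": 0,"ay": 0,"az": 0,"jaw": 0.8},
    {"tx": -32,"ty": -225,"tz": 12,"ax": 0,"ay": 0,"az": 0,"jaw": 0.8},
    {"tx": -32,"ty": -225,"tz": 12,"ax": 0,"ay": 0,"az": 0,"jaw": 0.8},
  ],
)

```text
time: 14.68
ee_pos: [0.4975, -0.3753, 0.2]
tcp_rot: [-3.14, -0.001, 1.337]
wrist_force: [-0.3, 0.4, -0.6]
finger_gap: 0.0684
grip_force: 0.0
```

```bash
cat > tl.py <<'E'
from m import *
def tooltop(d,box,vmin=0):
    x0,y0,x1,y1=box; h=cv2.cvtColor(d["color"],cv2.COLOR_RGB2HSV)
    M=np.zeros(h.shape[:2],np.uint8); M[y0:y1,x0:x1]=((abs(h[...,0].astype(int)-108)<14)&(h[...,1]>110)&(h[...,2]>max(50,vmin)))[y0:y1,x0:x1]
    n,l,s,ce=cv2.connectedComponentsWithStats(M); i=1+np.argmax(s[1:,4])
    c=cv2.findContours((l==i).astype(np.uint8),cv2.RETR_EXTERNAL,cv2.CHAIN_APPROX_NONE)[0][0]
    return s[i],cv2.fitEllipse(cv2.convexHull(c)),h
E
python3 - <<'E'
from tl import *
st=status.read_state(); print(st["time"],st["ee_pos"],st["tcp_rot"],st["wrist_force"])
d=snap("wrist"); save(d,"w10.png")
for v in(0,150,200):
    s,e,h=tooltop(d,(170,100,340,260),v); print(v,s,e,onz(d,*e[0],.09),np.linalg.norm(onz(d,e[0][0]-e[1][1]/2,e[0][1],.09)-onz(d,e[0][0]+e[1][1]/2,e[0][1],.09)))
x=int(e[0][0]); print(h[s[1]-25:s[1]+60:2,x].tolist())
E
```

```text
14.675 [ 0.4975 -0.3753  0.2   ] [-3.14   -0.0014  1.337 ] [-0.271   0.4251 -0.5528]
0 [241 173  30  33 682] ((255.4010467529297, 189.38446044921875), (28.84269142150879, 32.09660339355469), 175.58901977539062) [ 0.5   -0.375  0.09 ] 0.026687826473960074
150 [241 177  30  29 666] ((255.50624084472656, 190.60340881347656), (28.896587371826172, 29.56293296813965), 78.34737396240234) [ 0.4998 -0.376   0.09  ] 0.024606172342337543
200 [241 177  30  29 656] ((255.53233337402344, 190.85801696777344), (28.38303565979004, 29.396162033081055), 80.5414047241211) [ 0.4998 -0.3763  0.09  ] 0.02447270430309521
[[15, 6, 86], [50, 9, 89], [30, 7, 112], [21, 14, 185], [0, 0, 255], [24, 10, 243], [27, 9, 243], [24, 10, 247], [105, 52, 175], [107, 66, 119], [108, 118, 141], [109, 73, 123], [108, 83, 123], [99, 133, 255], [97, 123, 255], [97, 123, 255], [97, 119, 255], [97, 124, 255], [97, 122, 255], [97, 125, 255], [97, 125, 255], [97, 126, 255], [97, 126, 255], [97, 125, 254], [97, 130, 254], [98, 130, 255], [97, 123, 255], [20, 25, 156], [21, 11, 158], [21, 16, 162], [16, 17, 162], [30, 12, 152], [25, 10, 152], [30, 15, 157], [24, 8, 156], [23, 13, 157], [30, 13, 156], [21, 16, 156], [23, 13, 156], [23, 13, 161], [27, 16, 163], [18, 16, 161], [26, 11, 158]]
```

Request:
apply_moves(
  series=[
    {"tx": 1.2,"ty": -0.5,"tz": -50,"ax": 0,"ay": 0,"az": 0,"jaw": 0.8},
    {"tx": 1.2,"ty": -0.5,"tz": -100,"ax": 0,"ay": 0,"az": 0,"jaw": 0.8},
    {"tx": 1.2,"ty": -0.5,"tz": -130,"ax": 0,"ay": 0,"az": 0,"jaw": 0.7},
    {"tx": 1.2,"ty": -0.5,"tz": -142,"ax": 0,"ay": 0,"az": 0,"jaw": 0.6},
    {"tx": 1.2,"ty": -0.5,"tz": -148,"ax": 0,"ay": 0,"az": 0,"jaw": 0.5},
    {"tx": 1.2,"ty": -0.5,"tz": -148,"ax": 0,"ay": 0,"az": 0,"jaw": 0.4},
    {"tx": 1.2,"ty": -0.5,"tz": -148,"ax": 0,"ay": 0,"az": 0,"jaw": 0.1},
    {"tx": 1.2,"ty": -0.5,"tz": -148,"ax": 0,"ay": 0,"az": 0,"jaw": 0.1},
    {"tx": 1.2,"ty": -0.5,"tz": -148,"ax": 0,"ay": 0,"az": 0,"jaw": 0.1},
  ],
  force=90,
)

```text
time: 15.85
ee_pos: [0.4997, -0.3777, 0.0541]
tcp_rot: [3.139, 0.001, 1.336]
wrist_force: [-0.7, 1.6, 6.2]
finger_gap: 0.0228
grip_force: 88.0
```

Request:
apply_moves(
  series=[
    {"tx": 0,"ty": 0,"tz": 3,"ax": 0,"ay": 0,"az": 0,"jaw": 0.1},
    {"tx": 0,"ty": 0,"tz": 6,"ax": 0,"ay": 0,"az": 0,"jaw": 0.1},
    {"tx": 0,"ty": 0,"tz": 6,"ax": 0,"ay": 0,"az": 0,"jaw": 0.1},
  ],
)

```text
time: 16.23
ee_pos: [0.4986, -0.3772, 0.0584]
tcp_rot: [-3.141, -0.0, 1.336]
wrist_force: [-0.4, -0.4, -2.7]
finger_gap: 0.023
grip_force: 88.1
```

Run:
```python
from m import *
st=status.read_state(); print(st["time"],st["ee_pos"],st["tcp_rot"],st["wrist_force"],st["moment"],st["finger_gap"])
```

```text
16.225 [ 0.4986 -0.3772  0.0584] [-3.1409 -0.0002  1.3359] [-0.388  -0.3692 -2.7217] [ 0.0134 -0.038   0.0642] 0.022959841349910207
```

Request:
apply_moves(
  series=[
    {"tx": 31,"ty": 280,"tz": 60,"ax": 0,"ay": 0,"az": 0,"jaw": 0.1},
    {"tx": 31,"ty": 280,"tz": 120,"ax": 0,"ay": 0,"az": 0,"jaw": 0.1},
    {"tx": 31,"ty": 280,"tz": 170,"ax": 0,"ay": 0,"az": 0,"jaw": 0.1},
    {"tx": 31,"ty": 280,"tz": 170,"ax": 0,"ay": 0,"az": 0,"jaw": 0.1},
    {"tx": 31,"ty": 280,"tz": 170,"ax": 0,"ay": 0,"az": 0,"jaw": 0.1},
    {"tx": 31,"ty": 280,"tz": 170,"ax": 0,"ay": 0,"az": 0,"jaw": 0.1},
    {"tx": 31,"ty": 280,"tz": 170,"ax": 0,"ay": 0,"az": 0,"jaw": 0.1},
    {"tx": 31,"ty": 280,"tz": 170,"ax": 0,"ay": 0,"az": 0,"jaw": 0.1},
    {"tx": 31,"ty": 280,"tz": 170,"ax": 0,"ay": 0,"az": 0,"jaw": 0.1},
  ],
)

```text
time: 17.35
ee_pos: [0.5287, -0.0983, 0.2269]
tcp_rot: [-3.138, 0.0, 1.334]
wrist_force: [0.9, 0.1, -3.7]
finger_gap: 0.0228
grip_force: 88.5
```

Run:
```python
from tl import *
st=status.read_state(); print(st["time"],st["ee_pos"],st["tcp_rot"],st["wrist_force"],st["finger_gap"])
d=snap("wrist"); save(d,"w11.png"); zt=st["ee_pos"][2]+.0373
for v in(0,150,200):
  try:
    s,e,h=tooltop(d,(190,200,320,370),v); a=onz(d,*e[0],zt); print(v,s,e,1e3*(a-st["ee_pos"]),np.linalg.norm(onz(d,e[0][0]-e[1][1]/2,e[0][1],zt)-onz(d,e[0][0]+e[1][1]/2,e[0][1],zt)))
  except Exception as x: print(v,x)
print(proj(d,st["ee_pos"]+[0,0,.0373])); print(h[240:345:3,254].tolist()); print(h[285,200:310:3].tolist())
s=snap("side"); save(s,"s11.png")
bb=blob(s,(200,120,280,220),blu); print("side blue",bb); b2=blob(s,(215,170,265,240),lambda h,c:(h[...,0]>15)&(h[...,0]<35)&(h[...,1]>120)&(h[...,2]>90)); print("side nut",b2)
```

```text
17.35 [ 0.5287 -0.0983  0.2269] [-3.1382  0.0004  1.3342] [ 0.9248  0.0838 -3.6704] 0.02282206325080244
0 [ 224  253   61   60 2963] ((253.69662475585938, 282.01226806640625), (60.07121658325195, 63.767879486083984), 94.18128967285156) [ 1.9986  2.9209 37.3   ] 0.024345980387677487
150 [ 225  258   59   55 2637] ((254.09580993652344, 284.44970703125), (55.0311279296875, 61.92788314819336), 90.22412109375) [ 1.8977  1.8491 37.3   ] 0.023707784504285498
200 attempt to get argmax of an empty sequence
[250.4223 289.5196]
[[107, 134, 131], [109, 115, 124], [108, 130, 131], [108, 143, 130], [108, 65, 117], [107, 160, 145], [107, 164, 166], [107, 164, 179], [107, 163, 178], [107, 163, 180], [107, 162, 180], [107, 162, 180], [107, 164, 177], [107, 162, 179], [107, 162, 181], [107, 170, 175], [107, 164, 177], [107, 162, 175], [107, 167, 171], [107, 162, 176], [106, 170, 169], [107, 166, 172], [106, 164, 174], [107, 161, 179], [106, 146, 161], [25, 10, 151], [17, 12, 146], [30, 10, 146], [30, 12, 150], [26, 14, 150], [23, 15, 149], [22, 18, 154], [30, 12, 42], [83, 23, 44], [75, 11, 48]]
[[120, 6, 45], [150, 12, 44], [90, 12, 44], [98, 21, 49], [125, 33, 46], [0, 0, 41], [30, 19, 41], [150, 5, 54], [108, 159, 120], [108, 162, 180], [107, 163, 180], [107, 163, 181], [107, 170, 177], [107, 165, 178], [107, 163, 180], [107, 166, 180], [107, 164, 179], [107, 164, 179], [107, 170, 175], [108, 166, 177], [107, 163, 180], [107, 169, 174], [107, 164, 176], [107, 168, 178], [107, 167, 174], [107, 169, 173], [107, 167, 174], [107, 170, 174], [107, 107, 81], [75, 9, 57], [50, 20, 39], [110, 16, 48], [98, 21, 48], [90, 18, 42], [90, 15, 50], [90, 5, 49], [110, 17, 46]]
side blue (array([210.5737, 187.1975]), array([200, 170,  23,  32, 319]))
side nut (array([235.2063, 212.7937]), array([229, 209,  13,   8,  63]))
```

Request:
apply_moves(
  series=[
    {"tx": 0,"ty": -1,"tz": 0,"ax": 0,"ay": 0,"az": 0,"jaw": 0.1},
    {"tx": 0,"ty": -1,"tz": -8,"ax": 0,"ay": 0,"az": 0,"jaw": 0.1},
    {"tx": 0,"ty": -1,"tz": -16,"ax": 0,"ay": 0,"az": 0,"jaw": 0.1},
    {"tx": 0,"ty": -1,"tz": -22,"ax": 0,"ay": 0,"az": 0,"jaw": 0.1},
    {"tx": 0,"ty": -1,"tz": -27,"ax": 0,"ay": 0,"az": 0,"jaw": 0.1},
    {"tx": 0,"ty": -1,"tz": -30,"ax": 0,"ay": 0,"az": 0,"jaw": 0.1},
    {"tx": 0,"ty": -1,"tz": -30,"ax": 0,"ay": 0,"az": 0,"jaw": 0.1},
  ],
)

```text
time: 18.32
ee_pos: [0.5296, -0.0981, 0.1983]
tcp_rot: [-3.141, -0.0, 1.336]
wrist_force: [-0.7, -0.8, -3.4]
finger_gap: 0.0231
grip_force: 88.5
```

Run:
```python
from tl import *
st=status.read_state(); print(st["time"],st["ee_pos"],st["tcp_rot"],st["wrist_force"],st["finger_gap"])
d=snap("wrist"); save(d,"w12.png"); zt=st["ee_pos"][2]+.0373
s,e,h=tooltop(d,(190,200,320,370),150); a=onz(d,e[0][0],e[0][1],zt); print(s,e,a,1e3*(a-st["ee_pos"]))
s=snap("side"); save(s,"s12.png"); print("axis top px",proj(s,[.530,-.0975,.19]),proj(s,[.530,-.0975,.135]))
h=cv2.cvtColor(s["color"],cv2.COLOR_RGB2HSV)
for r in range(186,222,3): 
    w=h[r,215:260]; print(r,''.join('B' if 95<p[0]<120 and p[1]>100 else 'Y' if 15<p[0]<35 and p[1]>120 else 'W' if p[1]<45 and p[2]>140 else '.' for p in w.astype(int)))
```

```text
18.325 [ 0.5296 -0.0981  0.1983] [-3.1409 -0.0001  1.3361] [-0.7005 -0.7539 -3.381 ] 0.023101674283935548Traceback (most recent call last):
  File "<stdin>", line 4, in <module>
  File "tl.py", line 5, in tooltop
    n,l,s,ce=cv2.connectedComponentsWithStats(M); i=1+np.argmax(s[1:,4])
                                                      ~~~~~~~~~^^^^^^^^^
    return _wrapfunc(a, 'argmax', axis=axis, out=out, **kwds)
    return bound(*args, **kwds)
ValueError: attempt to get argmax of an empty sequence
```

Run:
```python
from tl import *
st=status.read_state()
d=snap("wrist"); zt=st["ee_pos"][2]+.0373
for v in(60,90,120):
    s,e,h=tooltop(d,(200,200,310,370),v); a=onz(d,e[0][0],e[0][1],zt); print(v,s,e,1e3*(a-st["ee_pos"]))
print(h[240:330:2,254,2].tolist())
s=snap("side"); save(s,"s12.png"); h=cv2.cvtColor(s["color"],cv2.COLOR_RGB2HSV)
for r in range(180,224,3): 
    w=h[r,215:260]; print(r,''.join('B' if 95<p[0]<120 and p[1]>100 else 'Y' if 15<p[0]<35 and p[1]>120 else 'W' if p[1]<45 and p[2]>140 else '.' for p in w.astype(int)))
```

```text
60 [ 224  253   61   60 2958] ((253.71058654785156, 282.0683898925781), (60.29878616333008, 63.146358489990234), 93.35541534423828) [ 1.8785  2.9048 37.3   ]
90 [ 224  253   60   60 2936] ((254.05596923828125, 282.0845031738281), (60.32744216918945, 62.73929977416992), 94.77694702148438) [ 2.005   2.8674 37.3   ]
120 [ 225  258   59   55 2614] ((254.10562133789062, 284.6593322753906), (54.668338775634766, 61.90793991088867), 89.71456146240234) [ 1.7626  1.7676 37.3   ]
[104, 109, 73, 100, 106, 70, 83, 106, 106, 127, 142, 136, 139, 141, 140, 140, 144, 136, 135, 134, 139, 138, 136, 137, 142, 132, 140, 135, 136, 132, 133, 133, 134, 131, 132, 135, 127, 117, 116, 115, 113, 113, 112, 109, 115]
180 BB..............BBBBBBB......................
183 ................BBBBBB.......................
186 BB...............B.BB........................
189 BBBBBBBBBB.......BBBB........................
192 WWWWWWW.BBB......BBBBB.......................
195 WWWWWWW.BBB..WWWWWW..WWWWW...................
198 BBBBBBBBBBBB..WWWWWWWWWWWW...................
201 BBBBBBBBBBBBBB...............................
204 .....................WWW.....................
207 ..................WWWWWW.....................
210 ..................WWWWW......................
213 ..............YYYYYYYYYYYY...................
216 .............WW...YYYYY...WWWW...............
219 ............WWWWWWWWWWWWWWWWWW..........W....
222 .............WWWWWWWWWWWWWWWWWW...........W..
```

Request:
apply_moves(
  series=[
    {"tx": -0.3,"ty": -0.9,"tz": -2,"ax": 0,"ay": 0,"az": 0,"jaw": 0.1},
    {"tx": -0.3,"ty": -0.9,"tz": -4,"ax": 0,"ay": 0,"az": 0,"jaw": 0.1},
    {"tx": -0.3,"ty": -0.9,"tz": -6,"ax": 0,"ay": 0,"az": 0,"jaw": 0.1},
    {"tx": -0.3,"ty": -0.9,"tz": -7,"ax": 0,"ay": 0,"az": 0,"jaw": 0.1},
    {"tx": -0.3,"ty": -0.9,"tz": -8,"ax": 0,"ay": 0,"az": 0,"jaw": 0.1},
    {"tx": -0.3,"ty": -0.9,"tz": -8,"ax": 0,"ay": 0,"az": 0,"jaw": 0.1},
  ],
  force=110,
)

```text
time: 19.23
ee_pos: [0.5294, -0.0991, 0.1905]
tcp_rot: [-3.141, -0.0, 1.336]
wrist_force: [-0.2, 0.3, -1.4]
finger_gap: 0.0229
grip_force: 107.7
```

Request:
apply_moves(
  series=[
    {"tx": 0,"ty": 0,"tz": -1,"ax": 0,"ay": 0,"az": 0,"jaw": 0.1},
    {"tx": 0,"ty": 0,"tz": -2,"ax": 0,"ay": 0,"az": 0,"jaw": 0.1},
    {"tx": 0,"ty": 0,"tz": -3,"ax": 0,"ay": 0,"az": 0,"jaw": 0.1},
  ],
)

```text
time: 19.6
ee_pos: [0.5296, -0.0991, 0.188]
tcp_rot: [3.141, -0.0, 1.336]
wrist_force: [-1.1, -0.0, 0.3]
finger_gap: 0.0232
grip_force: 107.8
```

Request:
apply_moves(
  series=[
    {"tx": 0,"ty": 0,"tz": -1,"ax": 0,"ay": 0,"az": 0,"jaw": 0.1},
    {"tx": 0,"ty": 0,"tz": -2,"ax": 0,"ay": 0,"az": 0,"jaw": 0.1},
    {"tx": 0,"ty": 0,"tz": -3,"ax": 0,"ay": 0,"az": 0,"jaw": 0.1},
  ],
)

```text
time: 19.98
ee_pos: [0.5295, -0.0991, 0.1845]
tcp_rot: [-3.141, -0.0, 1.336]
wrist_force: [-0.4, -0.1, 0.2]
finger_gap: 0.0229
grip_force: 107.8
```

Request:
apply_moves(
  series=[
    {"tx": 0,"ty": 0,"tz": -1,"ax": 0,"ay": 0,"az": 0,"jaw": 0.1},
    {"tx": 0,"ty": 0,"tz": -2,"ax": 0,"ay": 0,"az": 0,"jaw": 0.1},
    {"tx": 0,"ty": 0,"tz": -3,"ax": 0,"ay": 0,"az": 0,"jaw": 0.1},
  ],
)

```text
time: 20.35
ee_pos: [0.5295, -0.0991, 0.1815]
tcp_rot: [-3.141, -0.0, 1.336]
wrist_force: [-0.4, -0.2, -0.2]
finger_gap: 0.0228
grip_force: 107.8
```

Run:
```python
from tl import *
st=status.read_state(); print(st["time"],st["ee_pos"],st["wrist_force"],st["moment"])
s=snap("side"); save(s,"s13.png"); h=cv2.cvtColor(s["color"],cv2.COLOR_RGB2HSV)
for r in range(190,232,2): 
    w=h[r,215:260]; print(r,''.join('B' if 95<p[0]<120 and p[1]>100 else 'Y' if 15<p[0]<35 and p[1]>90 else 'W' if p[1]<45 and p[2]>140 else '.' for p in w.astype(int)))
for z in(.119,.127,.131,.135,.143,.177): print(z,proj(s,[.530,-.0975,z]))
```

```text
20.35 [ 0.5295 -0.0991  0.1815] [-0.3911 -0.2142 -0.1521] [-0.0616  0.1571 -0.066 ]
190 ......BBBB.......BBBB........................
192 WWWWWWW.BB.......BBBB........................
194 WWWWWWW.BB........BBB........................
196 WWWWW..BBBB.......BBB........................
198 BBBBBBBBBBBB......BBB........................
200 BBBBBBBBBBBB..WW.........W...................
202 BBBBBBBBBBBB.WWWWWWWWWWWWWW..................
204 ...............WWWWWWWWWW....................
206 ....................W........................
208 .............................................
210 ...................WWWWW.....................
212 ..................WWWWWWW....................
214 .................WWWWWWW.YY..................
216 ...............YYYYYYYYYYY.WWW...............
218 ............WWW.YYYYYYYY..WWWW...............
220 ............WWWWWWW..WWWWWWWWW...........W...
222 .............WWWWWWWWWWWWWWWWWW...........W..
224 ..............WWWWWWWWWWWWWWW..............W.
226 ..............WWWWWWWWWWWWWWW...............W
228 ...................WWW.......................
230 .........................WW..................
0.119 [235.1264 215.4218]
0.127 [235.0264 213.1485]
0.131 [234.9762 212.0052]
0.135 [234.9258 210.8574]
0.143 [234.8244 208.5483]
0.177 [234.386  198.5305]
```

Request:
apply_moves(
  series=[
    {"tx": 0,"ty": 0,"tz": -1,"ax": 0,"ay": 0,"az": 0,"jaw": 0.1},
    {"tx": 0,"ty": 0,"tz": -2,"ax": 0,"ay": 0,"az": 0,"jaw": 0.1},
  ],
)

```text
time: 20.65
ee_pos: [0.5295, -0.0991, 0.1796]
tcp_rot: [-3.141, -0.0, 1.336]
wrist_force: [-1.0, 0.7, 1.5]
finger_gap: 0.0229
grip_force: 107.8
```

Request:
apply_moves(
  series=[
    {"tx": 0,"ty": 0,"tz": -1,"ax": 0,"ay": 0,"az": 0,"jaw": 0.1},
    {"tx": 0,"ty": 0,"tz": -2,"ax": 0,"ay": 0,"az": 0,"jaw": 0.1},
  ],
)

```text
time: 20.9
ee_pos: [0.5295, -0.0991, 0.1777]
tcp_rot: [-3.142, -0.0, 1.336]
wrist_force: [-1.5, -0.1, 3.7]
finger_gap: 0.0229
grip_force: 107.8
```

Request:
apply_moves(
  series=[
    {"tx": 0,"ty": 0,"tz": -0.5,"ax": 0,"ay": 0,"az": 0,"jaw": 0.1},
    {"tx": 0,"ty": 0,"tz": -0.5,"ax": 0,"ay": 0,"az": 0,"jaw": 0.1},
  ],
)

```text
time: 21.15
ee_pos: [0.5295, -0.0991, 0.1771]
tcp_rot: [-3.141, -0.0, 1.336]
wrist_force: [-1.1, -0.5, 1.8]
finger_gap: 0.023
grip_force: 107.8
```

Request:
apply_moves(
  series=[
    {"tx": 0,"ty": 0,"tz": -0.5,"ax": 0,"ay": 0,"az": 0,"jaw": 0.1},
    {"tx": 0,"ty": 0,"tz": -0.5,"ax": 0,"ay": 0,"az": 0,"jaw": 0.1},
  ],
)

```text
time: 21.4
ee_pos: [0.5295, -0.0991, 0.1769]
tcp_rot: [3.142, -0.0, 1.336]
wrist_force: [-2.1, 0.5, 5.0]
finger_gap: 0.0226
grip_force: 107.8
```

Request:
apply_moves(
  series=[
    {"tx": 0,"ty": 0,"tz": -0.4,"ax": 0,"ay": 0,"az": 0,"jaw": 0.1},
    {"tx": 0,"ty": 0,"tz": -0.4,"ax": 0,"ay": 0,"az": 0,"jaw": 0.1},
  ],
)

```text
time: 21.65
ee_pos: [0.5295, -0.0991, 0.1769]
tcp_rot: [3.141, -0.0, 1.336]
wrist_force: [-2.9, 0.3, 6.4]
finger_gap: 0.0226
grip_force: 107.9
```

Run:
```python
from tl import *
for i in range(5):
    st=status.read_state(); print(st["time"],st["ee_pos"],st["wrist_force"],st["moment"]); s=snap("side")
save(s,"s14.png"); h=cv2.cvtColor(s["color"],cv2.COLOR_RGB2HSV)
for r in range(206,232,2): 
    w=h[r,215:260]; print(r,''.join('B' if 95<p[0]<120 and p[1]>100 else 'Y' if 15<p[0]<35 and p[1]>90 else 'W' if p[1]<45 and p[2]>140 else '.' for p in w.astype(int)))
```

```text
21.65 [ 0.5295 -0.0991  0.1769] [-2.9306  0.3061  6.4244] [0.0626 0.6026 0.0556]
21.7 [ 0.5295 -0.0991  0.1769] [-1.95    0.8415  6.8865] [0.0359 0.611  0.0313]
21.75 [ 0.5295 -0.0991  0.1769] [-2.4861 -0.3177  7.1864] [ 0.0565  0.5751 -0.0183]
21.8 [ 0.5295 -0.0991  0.1769] [-2.2357  0.9618  7.81  ] [ 0.0232  0.5999 -0.0031]
21.85 [ 0.5295 -0.0991  0.1769] [-2.6746 -0.1392  7.3934] [0.0539 0.6206 0.0367]
206 ................WWWWWWWWW....................
208 .............................................
210 .......................W.....................
212 ...................WWWWW.....................
214 ..................WWWWWWW....................
216 ..................WWWW..YY..W................
218 ............WW.YYYYYYYYYYY.WWW...............
220 ............WWWW..YYYYY..WWWWW...........W...
222 .............WWWWWWWWWWWWWWWWWW...........W..
224 .............WWWWWWWWWWWWWWWW..............W.
226 ..............WWWWWWWWWWWWWWW...............W
228 .................WWWWWWWWWW..................
230 .........................WW..................
```

Run:
```python
import cv2,numpy as np
for n in("side0","s8","s11","s12","s13","s14"):
    g=cv2.cvtColor(cv2.imread(f"pics/{n}.png"),cv2.COLOR_BGR2GRAY).astype(float)[:, 230:242].mean(1)
    print(n,g[206:236].astype(int).tolist())
```

```text
side0 [95, 97, 103, 110, 116, 127, 146, 164, 171, 169, 170, 175, 177, 174, 179, 186, 177, 160, 154, 164, 170, 152, 123, 111, 115, 125, 134, 138, 137, 129]
s8 [100, 103, 110, 117, 122, 134, 151, 163, 161, 148, 134, 130, 139, 158, 181, 195, 187, 168, 161, 173, 179, 158, 125, 110, 114, 124, 134, 140, 136, 129]
s11 [99, 101, 110, 125, 140, 157, 172, 178, 174, 159, 145, 138, 144, 162, 183, 194, 187, 168, 162, 173, 178, 158, 125, 111, 115, 124, 134, 140, 137, 130]
s12 [131, 132, 132, 133, 135, 139, 148, 160, 163, 154, 143, 137, 144, 163, 183, 195, 187, 168, 162, 173, 179, 158, 125, 111, 115, 124, 135, 139, 137, 129]
s13 [125, 122, 122, 125, 128, 130, 133, 137, 143, 151, 157, 155, 154, 160, 180, 194, 187, 169, 162, 173, 179, 158, 126, 112, 116, 124, 135, 140, 137, 130]
s14 [144, 128, 123, 123, 126, 128, 130, 132, 135, 139, 145, 153, 156, 155, 162, 183, 198, 188, 168, 162, 173, 177, 156, 129, 119, 125, 134, 140, 137, 130]
```

Run:
```python
from tl import *
P=lambda n:cv2.cvtColor(cv2.imread(f"pics/{n}.png"),cv2.COLOR_BGR2GRAY).astype(float)[:,228:244].mean(1)
a=P("s13");b=P("s14");a0=P("s8");r=np.arange(221,230)
for x,y in((a,b),(a0,b),(a0,a)):
    sh=np.arange(-.5,2,.02); e=[np.sum((np.interp(r,np.arange(len(x))+s,x)-y[r])**2) for s in sh]; print("shift",sh[np.argmin(e)],"rows", min(e))
d=snap("side"); z=[proj(d,[.530,-.122,q])[1] for q in(.105,.115)]; print("mm/row",10/(z[0]-z[1]))
st=status.read_state(); print(st["ee_pos"],st["wrist_force"])
```

```text
shift 0.9600000000000013 rows 33.20961874999982
shift 1.0600000000000014 rows 59.87945781249992
shift 0.10000000000000053 rows 38.47316406249998
mm/row 3.532765368439448
[ 0.5295 -0.0991  0.1769] [-1.6643 -0.1548  7.3594]
```

The roller moved down by about 3.4 ± 0.4 mm, and further commanded travel only raises the force while z stays fixed. The spring is closed and the nut is hard on the hub, so the tool comes off straight up.

Request:
apply_moves(
  series=[
    {"tx": 0,"ty": 0,"tz": 2,"ax": 0,"ay": 0,"az": 0,"jaw": 0.1},
    {"tx": 0,"ty": 0,"tz": 5,"ax": 0,"ay": 0,"az": 0,"jaw": 0.1},
    {"tx": 0,"ty": 0,"tz": 12,"ax": 0,"ay": 0,"az": 0,"jaw": 0.1},
    {"tx": 0,"ty": 0,"tz": 25,"ax": 0,"ay": 0,"az": 0,"jaw": 0.1},
    {"tx": 0,"ty": 0,"tz": 40,"ax": 0,"ay": 0,"az": 0,"jaw": 0.1},
    {"tx": 0,"ty": 0,"tz": 55,"ax": 0,"ay": 0,"az": 0,"jaw": 0.1},
    {"tx": 0,"ty": 0,"tz": 60,"ax": 0,"ay": 0,"az": 0,"jaw": 0.1},
    {"tx": 0,"ty": 0,"tz": 60,"ax": 0,"ay": 0,"az": 0,"jaw": 0.1},
  ],
)

```text
time: 22.95
ee_pos: [0.5298, -0.0991, 0.2367]
tcp_rot: [3.141, -0.0, 1.336]
wrist_force: [0.2, 0.1, -3.3]
finger_gap: 0.0227
grip_force: 107.8
```

Run:
```python
from tl import *
st=status.read_state(); print(st["time"],st["ee_pos"],st["wrist_force"],st["finger_gap"])
s=snap("side"); save(s,"s15.png")
P=lambda n:cv2.cvtColor(cv2.imread(f"pics/{n}.png"),cv2.COLOR_BGR2GRAY).astype(float)[:,228:244].mean(1)
b=P("s15");r=np.arange(221,230)
for n in("s8","s14"):
    x=P(n); sh=np.arange(-2,2,.02); e=[np.sum((np.interp(r,np.arange(len(x))+s_,x)-b[r])**2) for s_ in sh]; print(n,sh[np.argmin(e)],min(e))
h=cv2.cvtColor(s["color"],cv2.COLOR_RGB2HSV)
for r in range(200,232,2): 
    w=h[r,215:260]; print(r,''.join('B' if 95<p[0]<120 and p[1]>100 else 'Y' if 15<p[0]<35 and p[1]>90 else 'W' if p[1]<45 and p[2]>140 else '.' for p in w.astype(int)))
```

```text
22.95 [ 0.5298 -0.0991  0.2367] [ 0.2307  0.1475 -3.3058] 0.022742803702262726
s8 1.0200000000000027 221.4167453125001
s14 -0.03999999999999826 131.05135
200 BBBBBBBBBBBBBBB..............................
202 BBBBBBBBBBBBBBBBB............................
204 .............................................
206 .............................................
208 .............................................
210 ....................W........................
212 ...................WWW.YYY...................
214 ..............YYYY..W.YYYYY..................
216 ..............YYYYYYYYYYYY..WW...............
218 ...........WWW.YYYYYYYYYYY.WWW...............
220 ............WWWW..YYYY...WWWWW...........W...
222 .............WWWWWWWWWWWWWWWW.............W..
224 .............WWWWWWWWWWWWWWW...............W.
226 ..............WWWWWWWWWWWWWW................W
228 ................WWWWWWWWWWW..................
230 .........................WW..................
```

Request:
apply_moves(
  series=[
    {"tx": -31,"ty": -278,"tz": 0,"ax": 0,"ay": 0,"az": 0,"jaw": 0.1},
    {"tx": -31,"ty": -278,"tz": 0,"ax": 0,"ay": 0,"az": 0,"jaw": 0.1},
    {"tx": -31,"ty": -278,"tz": 0,"ax": 0,"ay": 0,"az": 0,"jaw": 0.1},
    {"tx": -31,"ty": -278,"tz": -10,"ax": 0,"ay": 0,"az": 0,"jaw": 0.1},
    {"tx": -31,"ty": -278,"tz": -60,"ax": 0,"ay": 0,"az": 0,"jaw": 0.1},
    {"tx": -31,"ty": -278,"tz": -110,"ax": 0,"ay": 0,"az": 0,"jaw": 0.1},
    {"tx": -31,"ty": -278,"tz": -150,"ax": 0,"ay": 0,"az": 0,"jaw": 0.1},
    {"tx": -31,"ty": -278,"tz": -170,"ax": 0,"ay": 0,"az": 0,"jaw": 0.1},
    {"tx": -31,"ty": -278,"tz": -178,"ax": 0,"ay": 0,"az": 0,"jaw": 0.1},
    {"tx": -31,"ty": -278,"tz": -180,"ax": 0,"ay": 0,"az": 0,"jaw": 0.1},
    {"tx": -31,"ty": -278,"tz": -180,"ax": 0,"ay": 0,"az": 0,"jaw": 0.1},
  ],
)

```text
time: 24.38
ee_pos: [0.4991, -0.3775, 0.0571]
tcp_rot: [3.14, 0.001, 1.336]
wrist_force: [0.1, 0.4, -1.1]
finger_gap: 0.0229
grip_force: 108.1
```

Request:
apply_moves(
  series=[
    {"tx": 0,"ty": 0,"tz": -1,"ax": 0,"ay": 0,"az": 0,"jaw": 0.1},
    {"tx": 0,"ty": 0,"tz": -2,"ax": 0,"ay": 0,"az": 0,"jaw": 0.1},
    {"tx": 0,"ty": 0,"tz": -2,"ax": 0,"ay": 0,"az": 0,"jaw": 0.1},
  ],
)

```text
time: 24.75
ee_pos: [0.4985, -0.3771, 0.0544]
tcp_rot: [3.142, 0.0, 1.336]
wrist_force: [-0.8, -0.2, -1.7]
finger_gap: 0.0226
grip_force: 108.1
```

Request:
apply_moves(
  series=[
    {"tx": 0,"ty": 0,"tz": -0.7,"ax": 0,"ay": 0,"az": 0,"jaw": 0.1},
    {"tx": 0,"ty": 0,"tz": -0.7,"ax": 0,"ay": 0,"az": 0,"jaw": 0.1},
  ],
)

```text
time: 25.0
ee_pos: [0.4985, -0.3772, 0.0542]
tcp_rot: [3.141, 0.0, 1.336]
wrist_force: [-2.3, 1.2, 5.2]
finger_gap: 0.0225
grip_force: 108.2
```

Request:
apply_moves(
  series=[
    {"tx": 0,"ty": 0,"tz": 0.8,"ax": 0,"ay": 0,"az": 0,"jaw": 0.1},
    {"tx": 0,"ty": 0,"tz": 0.8,"ax": 0,"ay": 0,"az": 0,"jaw": 0.35},
    {"tx": 0,"ty": 0,"tz": 0.8,"ax": 0,"ay": 0,"az": 0,"jaw": 0.6},
    {"tx": 0,"ty": 0,"tz": 0.8,"ax": 0,"ay": 0,"az": 0,"jaw": 0.75},
    {"tx": 0,"ty": 0,"tz": 0.8,"ax": 0,"ay": 0,"az": 0,"jaw": 0.75},
    {"tx": 0,"ty": 0,"tz": 30,"ax": 0,"ay": 0,"az": 0,"jaw": 0.75},
    {"tx": 0,"ty": 0,"tz": 80,"ax": 0,"ay": 0,"az": 0,"jaw": 0.75},
    {"tx": 0,"ty": 0,"tz": 140,"ax": 0,"ay": 0,"az": 0,"jaw": 0.75},
    {"tx": 0,"ty": 0,"tz": 150,"ax": 0,"ay": 0,"az": 0,"jaw": 0.75},
    {"tx": 0,"ty": 0,"tz": 150,"ax": 0,"ay": 0,"az": 0,"jaw": 0.75},
  ],
)

```text
time: 26.25
ee_pos: [0.4989, -0.3774, 0.2042]
tcp_rot: [3.14, 0.001, 1.336]
wrist_force: [0.4, 0.3, -0.5]
finger_gap: 0.0637
grip_force: 0.0
```

Run:
```python
from tl import *
st=status.read_state(); print(st["time"],st["ee_pos"],st["wrist_force"],st["finger_gap"])
d=snap("wrist"); s,e,h=tooltop(d,(170,100,340,260),150); print(s,e,onz(d,*e[0],.09))
t=snap("side"); b=blob(t,(205,285,240,312),blu); print("side",b)
```

```text
26.25 [ 0.4989 -0.3774  0.2042] [ 0.387   0.3465 -0.518 ] 0.06365444042603322
[239 173  28  29 646] ((252.40480041503906, 186.72576904296875), (28.453338623046875, 28.683984756469727), 3.2778167724609375) [ 0.4994 -0.3757  0.09  ]
side (array([220.9265, 297.8824]), array([216, 294,  10,   9,  68]))
```

Request:
apply_moves(
  series=[
    {"tx": 31,"ty": 225,"tz": 0,"ax": 0,"ay": 0,"az": 0,"jaw": 0.75},
    {"tx": 31,"ty": 225,"tz": 0,"ax": 0,"ay": 0,"az": 0,"jaw": 0.75},
    {"tx": 31,"ty": 225,"tz": 0,"ax": 0,"ay": 0,"az": 0,"jaw": 0.75},
    {"tx": 31,"ty": 225,"tz": 0,"ax": 0,"ay": 0,"az": 0,"jaw": 0.75},
    {"tx": 31,"ty": 225,"tz": 0,"ax": 0,"ay": 0,"az": 0,"jaw": 0.75},
    {"tx": 31,"ty": 225,"tz": 0,"ax": 0,"ay": 0,"az": 0,"jaw": 0.75},
    {"tx": 31,"ty": 225,"tz": 0,"ax": 0,"ay": 0,"az": 0,"jaw": 0.75},
  ],
)

```text
time: 27.22
ee_pos: [0.529, -0.1531, 0.2027]
tcp_rot: [-3.14, 0.0, 1.335]
wrist_force: [0.6, -1.6, -0.2]
finger_gap: 0.0641
grip_force: 0.0
```

Run:
```python
from tl import *
st=status.read_state(); print(st["time"],st["ee_pos"])
d=snap("wrist"); save(d,"w16.png"); p=proj(d,[.530,-.097,.120]); h=cv2.cvtColor(d["color"],cv2.COLOR_RGB2HSV)
m=((h[...,0]>10)&(h[...,0]<35)&(h[...,1]>100)&(h[...,2]>60)).astype(np.uint8)*255
x,y=p.astype(int); M=np.zeros_like(m); M[max(0,y-40):y+40,x-40:x+40]=m[max(0,y-40):y+40,x-40:x+40]
n,l,s,ce=cv2.connectedComponentsWithStats(M); i=1+np.argmax(s[1:,4])
c=cv2.findContours((l==i).astype(np.uint8),cv2.RETR_EXTERNAL,cv2.CHAIN_APPROX_NONE)[0][0]
e=cv2.fitEllipse(cv2.convexHull(c)); print(p,s[i],e)
for z in(.119,.123): print(onz(d,*e[0],z),np.linalg.norm(onz(d,e[0][0]-e[1][1]/2,e[0][1],z)-onz(d,e[0][0]+e[1][1]/2,e[0][1],z)))
t=snap("side"); save(t,"s17.png")
P=lambda n:cv2.cvtColor(cv2.imread(f"pics/{n}.png"),cv2.COLOR_BGR2GRAY).astype(float)[:,228:244].mean(1)
b=P("s17");r=np.arange(221,230); q=P("side0"); sh=np.arange(-1,2,.02)
print("roller rows",sh[np.argmin([np.sum((np.interp(r,np.arange(384)+k,q)-b[r])**2) for k in sh])])
yy=np.zeros(h.shape[:2],bool);H=cv2.cvtColor(t["color"],cv2.COLOR_RGB2HSV)
Y=(H[...,0]>15)&(H[...,0]<35)&(H[...,1]>80)
for cc in range(227,245): rr=np.where(Y[205:226,cc])[0]+205; print(cc,rr.min() if len(rr) else None,rr.max() if len(rr) else None,end=" | ")
```

```text
27.225 [ 0.529  -0.1531  0.2027]
[235.1922 125.2095] [ 212  102   49   50 1364] ((235.75277709960938, 126.6436996459961), (48.46364974975586, 49.517581939697266), 161.71417236328125)
[ 0.5301 -0.0981  0.119 ] 0.03515422268849737
[ 0.5304 -0.0979  0.123 ] 0.03453454253444315
roller rows -1.0
227 None None | 228 None None | 229 216 216 | 230 213 218 | 231 213 219 | 232 213 220 | 233 215 220 | 234 216 220 | 235 216 220 | 236 216 220 | 237 212 220 | 238 211 220 | 239 211 219 | 240 212 218 | 241 213 216 | 242 None None | 243 None None | 244 None None |
```

Run:
```python
from tl import *
P=lambda n:cv2.cvtColor(cv2.imread(f"pics/{n}.png"),cv2.COLOR_BGR2GRAY).astype(float)[:,228:244].mean(1)
b=P("s17");r=np.arange(221,230); sh=np.arange(-2,2,.02)
for n in("side0","s8","s11","s14","s15"):
    q=P(n); e=[np.sum((np.interp(r,np.arange(384)+k,q)-b[r])**2) for k in sh]; print(n,sh[np.argmin(e)],min(e),q[218:230].astype(int))
print(b[218:230].astype(int))
```

```text
side0 -1.5999999999999996 2216.506875 [180 178 180 183 174 160 156 163 164 147 123 115]
s8 -1.6799999999999997 3287.7310812499986 [147 166 182 190 181 167 161 168 167 147 122 112]
s11 -1.7199999999999998 3651.4783062500005 [157 171 186 191 182 168 163 171 171 150 123 112]
s14 -2.0 4150.67578125 [160 162 170 185 194 183 167 162 169 168 149 127]
s15 -2.0 5087.1875 [174 169 174 188 194 183 170 170 175 170 147 125]
[137 135 133 135 143 148 149 148 145 137 125 114]
```

The gripper now shades and partly hides the roller from the side camera. I move it clear and check again.

Request:
apply_moves(
  series=[
    {"tx": -150,"ty": -150,"tz": 60,"ax": 0,"ay": 0,"az": 0,"jaw": 0.75},
    {"tx": -150,"ty": -150,"tz": 60,"ax": 0,"ay": 0,"az": 0,"jaw": 0.75},
    {"tx": -150,"ty": -150,"tz": 60,"ax": 0,"ay": 0,"az": 0,"jaw": 0.75},
    {"tx": -150,"ty": -150,"tz": 60,"ax": 0,"ay": 0,"az": 0,"jaw": 0.75},
    {"tx": -150,"ty": -150,"tz": 60,"ax": 0,"ay": 0,"az": 0,"jaw": 0.75},
    {"tx": -150,"ty": -150,"tz": 60,"ax": 0,"ay": 0,"az": 0,"jaw": 0.75},
    {"tx": -150,"ty": -150,"tz": 60,"ax": 0,"ay": 0,"az": 0,"jaw": 0.75},
  ],
)

```text
time: 28.2
ee_pos: [0.3798, -0.3014, 0.2629]
tcp_rot: [-3.141, -0.001, 1.337]
wrist_force: [0.3, -0.1, -0.9]
finger_gap: 0.0637
grip_force: 0.0
```

Run:
```python
from tl import *
t=snap("side"); save(t,"s18.png"); tt=blob(t,(205,285,240,312),blu); print("tool",tt)
P=lambda n:cv2.cvtColor(cv2.imread(f"pics/{n}.png"),cv2.COLOR_BGR2GRAY).astype(float)[:,228:244].mean(1)
b=P("s18");r=np.arange(221,230); sh=np.arange(-2,2,.02)
for n in("side0","s8","s14","s15"):
    q=P(n); e=[np.sum((np.interp(r,np.arange(384)+k,q)-b[r])**2) for k in sh]; print(n,sh[np.argmin(e)],min(e))
H=cv2.cvtColor(t["color"],cv2.COLOR_RGB2HSV); Y=(H[...,0]>15)&(H[...,0]<35)&(H[...,1]>80)
for cc in range(227,245): rr=np.where(Y[205:226,cc])[0]+205; print(cc,rr.min() if len(rr) else None,rr.max() if len(rr) else None,end=" | ")
```

```text
tool (array([221.2063, 297.9841]), array([217, 294,   9,   9,  63]))
side0 1.480000000000003 1365.0589187499993
s8 1.2400000000000029 781.6130437499994
s14 0.18000000000000194 494.8282828124997
s15 0.260000000000002 189.5830499999999
227 None None | 228 None None | 229 213 216 | 230 212 218 | 231 212 219 | 232 212 219 | 233 213 220 | 234 215 220 | 235 216 220 | 236 215 220 | 237 212 220 | 238 211 219 | 239 211 219 | 240 212 218 | 241 213 216 | 242 None None | 243 None None | 244 None None |
```

```bash
python3 -c "
from plant import workorder
print(workorder.finish_job())"
```

```text
the job is handed in; nothing more can be done
None
```

I pressed the yellow nut down to a hard stop on the roller's hub. The images show it sitting level with the spring closed (roller down about 3.4 mm, against 3 mm for closed) and still held there after I took the tool off. The tool is upright again at its old spot, nothing else was handled, and the job was handed in at about 28 s.

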